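Stack the seed pans away in the germination cupboard

TASK

Put the empty seed pans away in the germination cupboard: pull its door ajar, press down the orange safety catch through the gap and swing the door wide open, then stack every pan on the keyed foot that the door carries, each lug dropped fully home into the notch below (green ends facing away from the door). Then shut the door fully, so that the catch has sprung back up, and leave the other things on the bench where they are.

Things in the scene. Friction and masses are not known exactly. Their poses are not given: they have to be found in the camera images.
- cupboard: low white germination cupboard with a plywood door, fixed to the bench, 314 mm wide, 210 mm deep, 202 mm high; walls and roof 12 mm thick, ending flush at the front opening. Origin: middle of the front opening, at bench level. x points straight into the cupboard, y along the front towards the hinge side, z up.
- door (a joint): door angle (rad): 0 shut, growing as the free edge swings out towards the robot, stop at 1.9. Vertical hinge at the +y end of the front, stiff (0.4 N m): the door stays where it is left. The safety catch stops it at about 0.2 until pressed down. On shutting, the catch rides under its rod by itself (about 10 N at the free edge) and springs up again.
- door_hinge (a point): on the hinge axis at bench level. x: at right angles to the door, towards its inner side (into the cupboard when shut); -y: from the hinge to the free edge; z up. Plywood panel: 16 mm thick (x -8 to +8 mm), 280 mm long (y 0 to -280 mm), from 6 to 196 mm above the bench. When shut its inner face is 2 mm in front of the cupboard.
- door_pull (a point): dark wooden pull on the outside of the door, 210 mm from the hinge: an upright block 14 mm wide along the door, standing out 35 mm, from 145 to 190 mm above the bench. The point is its middle, 170 mm above the bench. Axes as door_hinge.
- catch (a joint): how far the orange safety catch is pressed down (m): 0 up, 0.014 at its stop; spring 4.5 N up, 8 N at the stop. Pressed 0.010 or more it lets the door pass; with the door past 0.4 rad it may be let go.
- catch_pad (a point): where to press the catch: an orange level bar on the door's inner face, 245 mm from the hinge, 14 mm wide, running 64 mm inwards to a hooked, ramped tooth. Seen from above, in the gap of the door ajar. The point: top of the bar, 20 mm inwards from the inner face, 160 mm above the bench when up. Door at 0.2 rad: the gap here is about 45 mm between door and roof edge. Axes as door_hinge.
- catch_rod (a point): steel rod behind which the catch's tooth hooks, 8 mm thick, along y, 10 mm inside the front opening, 166 mm above the bench; this point is its free end. The rod runs from here 65 mm to the cupboard's wall on the free-edge side.
- caddy (a point): aluminium keyed foot on the door's inner side, centre 65 mm from the inner face, 117 mm from the hinge: 84 x 60 mm rim, top 40 mm above the bench, notched like a pan; green strip on the side away from the door. The point: where the first pan's origin comes to lie, 34 mm above the bench; each further pan 30 mm higher. Seated pans share its axes: x away from the door, z up.
- pan0: black stacking seed pan, open on top, 84 (x) x 60 (y) x 36 mm high, 4 mm walls, 0.12 kg; 2 to 4 are present, all alike. Origin under its centre at the foot of the lugs, z up. Green tape on the +x end. Under the walls 3 lugs, 6 mm high, 10 mm long: mid +x end, and each long side at x = -20 mm; in the rim 3 notches above them, 15 mm long, 7 mm deep. Turned the wrong way it rides 6 mm high.
- pan1: black stacking seed pan, open on top, 84 (x) x 60 (y) x 36 mm high, 4 mm walls, 0.12 kg; 2 to 4 are present, all alike. Origin under its centre at the foot of the lugs, z up. Green tape on the +x end. Under the walls 3 lugs, 6 mm high, 10 mm long: mid +x end, and each long side at x = -20 mm; in the rim 3 notches above them, 15 mm long, 7 mm deep. Turned the wrong way it rides 6 mm high.
- pan2: black stacking seed pan, open on top, 84 (x) x 60 (y) x 36 mm high, 4 mm walls, 0.12 kg; 2 to 4 are present, all alike. Origin under its centre at the foot of the lugs, z up. Green tape on the +x end. Under the walls 3 lugs, 6 mm high, 10 mm long: mid +x end, and each long side at x = -20 mm; in the rim 3 notches above them, 15 mm long, 7 mm deep. Turned the wrong way it rides 6 mm high.
- pan3: black stacking seed pan, open on top, 84 (x) x 60 (y) x 36 mm high, 4 mm walls, 0.12 kg; 2 to 4 are present, all alike. Origin under its centre at the foot of the lugs, z up. Green tape on the +x end. Under the walls 3 lugs, 6 mm high, 10 mm long: mid +x end, and each long side at x = -20 mm; in the rim 3 notches above them, 15 mm long, 7 mm deep. Turned the wrong way it rides 6 mm high.
- jar: storage jar with a green lid, 60 mm across, 60 mm high; does not belong to the job. Origin under it on the bench.
- clay_pot: terracotta pot, 90 mm across, 85 mm high; does not belong to the job. Origin under it on the bench.
- tape_roll: roll of green tape lying flat, 80 mm across, 24 mm high; does not belong to the job. Origin under it on the bench.
- label_box: small cardboard box of labels, 50 x 40 x 30 mm; does not belong to the job. Origin under it on the bench.
- seed_bowl: white bowl, 100 mm across, 40 mm high; does not belong to the job. Origin under it on the bench.

How it is judged:
By the outcome, as a careful person would: the job done as asked, in the order asked, and still so for the second after the job is handed in, with the robot touching nothing.
Of pan0, pan1, pan2, pan3 only 2 to 4 are there at a start; the rules pass over those that are not, and their reading is None.
At some moment in a run one of pan0, pan1, pan2, pan3 may be knocked a few centimetres aside while the robot is not near it.
It also fails if it takes over 210 s, if anything falls off the work surface, if the arm or the gripper's body presses on something with over 40 N, if the wrist force passes 120 N, or if a joint passes its speed limit or range.

ROBOT

A 6-joint arm with a two-finger parallel gripper is mounted at the origin on the work surface. World frame = base frame: x ahead of the robot, y to its left, z up, the work surface at z = 0. Lengths are in m, angles in rad, forces in N, time in s.
With the tool pointing down it reaches from about 0.425 to 0.95 m from the base axis. Payload 3.5 kg.
Tool frame: the origin (TCP) lies between the finger pads; the fingertips stand 14 mm ahead of it and the grasp point (between the pads) lies 5 mm behind it (ctrl.tip_extent is the distance from the TCP to the fingertips, in m); x points along the fingers, z is the direction in which the jaws open and shut, and the axes are right-handed (so a half turn about x gives the same grasp; the last joint's range is limited). The gripper opens to 85 mm and grips with 20 to 120 N. Pads are 22 mm wide; open, the fingers measure 114 mm over their backs; the gripper's body (76 mm by 85 mm) begins 54 mm behind the grasp point. The pads swing forward as they close: fully open they stand 13 mm farther back than shut.
Start: joints at [0.981, 0.286, 1.577, -0, 1.279, -0.15], TCP at [0.287, 0.611, 0.245] pointing down, gripper open.
Joint ranges: [-2.77, 2.77], [-0.9, 2.22], [0.21, 2.48], [-1.53, 4.67], [0.24, 2.81], [-2.84, 2.84]. Speed limits (rad/s): [2.79, 2.79, 3.14, 3.14, 3.14, 3.14].

INTERFACE

Orientations are given as a unit quaternion [x, y, z, w].
In Python, from plant import ctrl gives the robot as it stands.
- The arm moves only by the tool move_arm, never from a script. Its argument "commands" is one flat list of numbers, 4 for each row, row after row: the shift along the tool's x, y, z in units of 25 mm (1.0 is 25 mm), then the turn about the tool's x in units of 5 degrees (1.0 is 5 degrees). A call has 1 to 20 rows; each row shifts and turns the commanded pose from where the row before left it, along the tool's axes as they then stand; what a row does not reach is not made up. A row lasts 1/8 s, in which the tool goes at most 62.5 mm and 10.7 degrees, less where a joint would pass 70% of its speed; a pose out of reach is approached as far as the arm can. A call is refused whole if a number of a shift passes 1 or a number of a turn 1, either way. A call with a gripper value outside its range is refused whole. "jaw" is the finger opening in mm, from 0 to 85.4, set as the call begins (left out, the last holds). The fingers move at their own pace and stop on an object; "force" is the grip in N (left out, the last holds). Time passes only in rows, so rows that do not move let the fingers close. It gives the time, the measured TCP pose, the force and the opening at its end, in the units of the state.
- ctrl.get_state(): the state, without advancing time (a new reading comes with each control period).
- ctrl.read_camera(name): name is "scene" or "top"; returns the picture (400x640x3 uint8, red, green, blue); there is no depth.
- ctrl.get_calibration(name): a dict with "camera_matrix" (3x3 intrinsics, pixels), "camera_from_world" (4x4, takes a point from world to camera coordinates). Camera axes: x right, y down, z forward; pixel columns grow to the right and rows downward; lengths in m; the calibration is good to about 2 mm. A picture is of the moment at which its call begins. get_calibration takes no time and is no camera call.
- ctrl.sign_off(): hands the job in, once; it reports no verdict.
The state is a dict: "time": time; "qpos": joint angles; "dq": joint speeds; "joint_efforts": joint torques, N m; "eef_pos": TCP position; "tcp_rot": TCP orientation; "contact_force": force on the tool from outside, world axes, zero at the start; "wrist_torque": the same for the moment, N m; "opening": opening from 0.0 (shut) to 1.0 (fully open).
Only numpy, scipy, OpenCV 4.12 (cv2) and the standard library are available. Lean on these libraries where they do the work, as an engineer would, in place of code of your own. Each camera call takes 0.05 s, during which the arm holds its last target.

## Working session

There is one attempt and no reset: what is moved stays moved. The work goes in short steps, Python scripts to look and compute and a tool call to move; the robot and the scene stay as the last step left them, time stands still between calls to the robot, and variables do not carry over. Pictures are saved under pics/ and viewed, and the job is handed in when it is done.

Besides the shell and the picture viewer there is one more tool, called after ">>>" by a JSON object that holds its "method" and its "body", one argument or row to a line. move_arm: Moves the arm, as the interface text tells. Its arguments: {"type":"object","properties":{"commands":{"type":"array"},"jaw":{"type":"number"},"force":{"type":"number"}},"required":["commands"]}

```bash
ls; mkdir -p pics
python3 - <<'E'
from plant import ctrl
import cv2
print(ctrl.get_state())
for n in("scene","top"):
    cv2.imwrite(f"pics/{n}0.png",ctrl.read_camera(n)[:,:,::-1]); c=ctrl.get_calibration(n); print(c["camera_matrix"],c["camera_from_world"])
E
```

```text
pics
{'time': 0.0, 'qpos': array([ 9.81003438e-01,  2.87165702e-01,  1.57819481e+00,  4.10417343e-06,
        1.27860584e+00, -1.50015975e-01]), 'dq': array([-3.44987064e-04,  1.04554000e-03,  3.46404117e-04,  3.54146572e-04,
       -6.17689176e-04, -6.14971962e-05]), 'joint_efforts': array([ 2.70867122e-04, -4.06000650e+01, -2.92621458e+01, -1.50534015e-04,
        5.76405495e-03,  1.47662712e-05]), 'eef_pos': array([0.28699894, 0.61024785, 0.24393748]), 'tcp_rot': array([-0.37923737,  0.59778947,  0.37856241,  0.59625269]), 'contact_force': array([-0.02023067,  0.76546624,  0.4562654 ]), 'wrist_torque': array([-0.03174988, -0.02424062,  0.02301219]), 'opening': 0.9960333158721428}
[[447.35700924   0.         318.40237679]
 [  0.         447.35700924 206.60526934]
 [  0.           0.           1.        ]] [[-0.94810215  0.31795657  0.0024365   0.55591038]
 [ 0.29196342  0.87357801 -0.38938262 -0.10908652]
 [-0.12593524 -0.36846313 -0.92107287  1.71830587]
 [ 0.          0.          0.          1.        ]]
[[492.37793392   0.         322.95736833]
 [  0.         492.37793392 194.7921636 ]
 [  0.           0.           1.        ]] [[-0.06622022 -0.99779558 -0.00434211  0.01145073]
 [-0.97755344  0.06574788 -0.20016613  0.58031995]
 [ 0.20001037 -0.0090104  -0.97975235  1.35275507]
 [ 0.          0.          0.          1.        ]]
```

View pics/scene0.png

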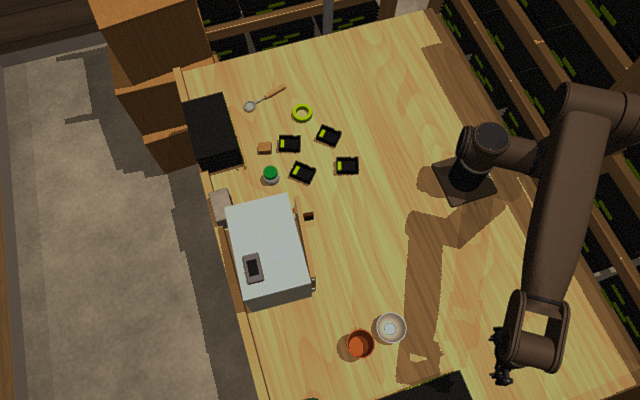

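View pics/top0.png

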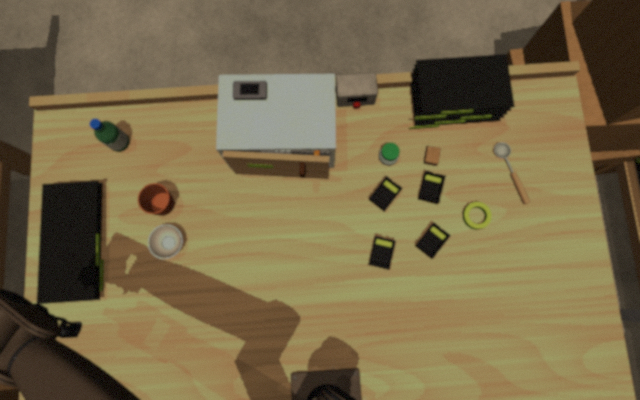

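```bash
cat > h.py <<'E'
import numpy as np, cv2
from plant import ctrl
from scipy.spatial.transform import Rotation as R
def cal(n):
    c=ctrl.get_calibration(n); return np.array(c["camera_matrix"]),np.array(c["camera_from_world"])
def px2w(n,u,v,z):
    K,T=cal(n); d=T[:3,:3].T@np.linalg.inv(K)@[u,v,1]; o=-T[:3,:3].T@T[:3,3]
    return o+d*(z-o[2])/d[2]
def w2px(n,p):
    K,T=cal(n); p=np.atleast_2d(p); c=p@T[:3,:3].T+T[:3,3]; q=c@K.T; return q[:,:2]/q[:,2:]
def crop(img,fn,x0,y0,w,h,s):
    cv2.imwrite(fn,cv2.resize(img[y0:y0+h,x0:x0+w,::-1],None,fx=s,fy=s,interpolation=cv2.INTER_CUBIC))
E
python3 - <<'E'
from h import *
import cv2
t=cv2.imread('pics/top0.png')[:,:,::-1]; s=cv2.imread('pics/scene0.png')[:,:,::-1]
crop(t,'pics/t1.png',205,60,160,120,5)
crop(t,'pics/t2.png',360,130,140,150,4)
crop(s,'pics/s1.png',210,180,130,130,4.6)
E
```

```text
(no output)
```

View pics/t1.png

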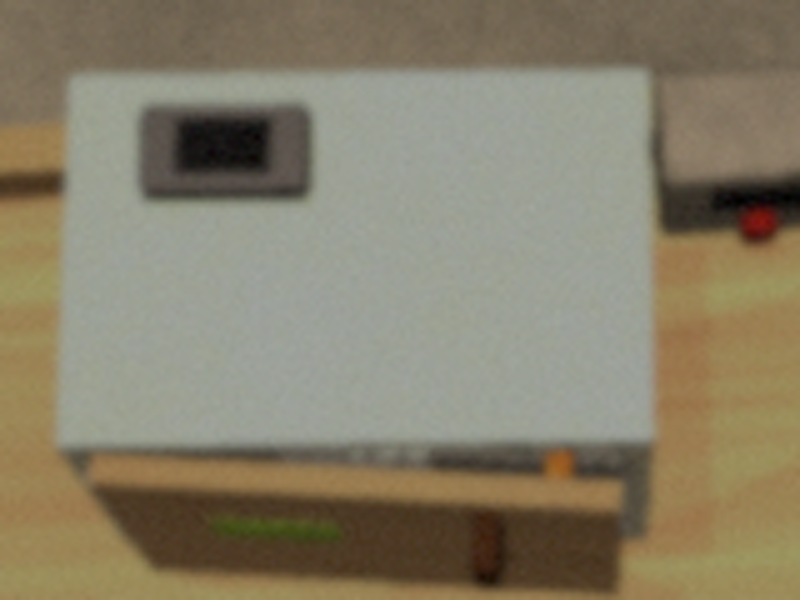

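View pics/t2.png

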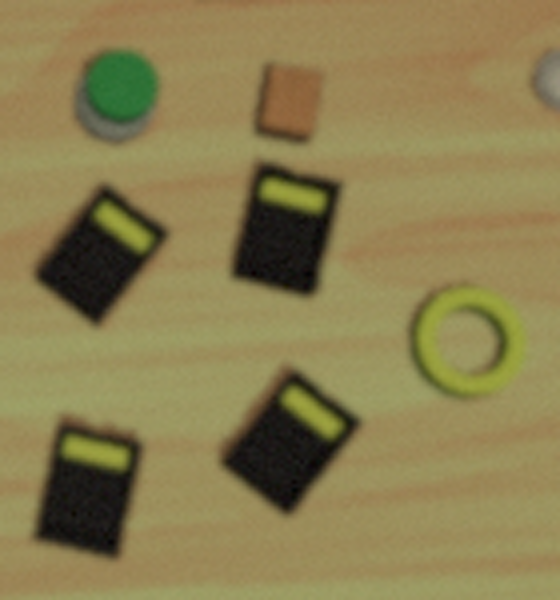

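View pics/s1.png

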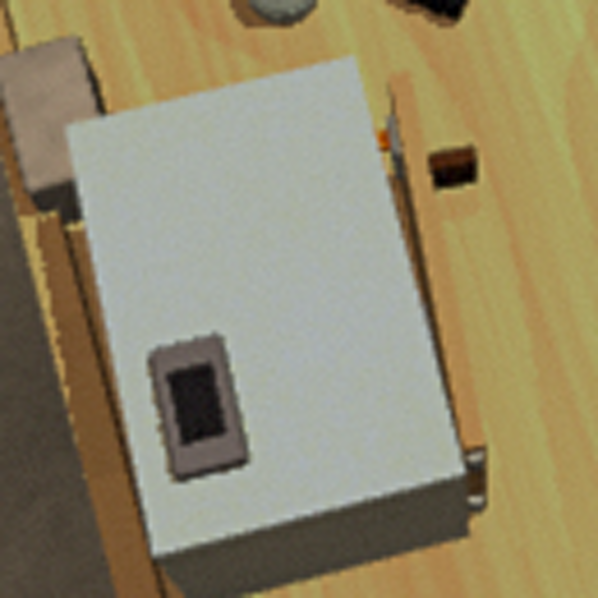

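Run:
```python
from h import *
T=[(218.2,74),(334.2,73.2),(335.2,148.2),(216.2,149)]
S=[(210+67/4.6,180+127/4.6),(210+355/4.6,180+58/4.6),(210+467/4.6,180+472/4.6),(210+155/4.6,180+555/4.6)]
for p in T: print('T',px2w('top',*p,.202).round(4))
for p in S: print('S',px2w('scene',*p,.202).round(4))
# door free/hinge top edge
def t1(U,V): return 205+(U+.5)/5-.5,60+(V+.5)/5-.5
print('door outer top free, hinge',px2w('top',*t1(620,502),.196),px2w('top',*t1(98,487),.196))
print('inner top', px2w('top',*t1(622,482),.196),px2w('top',*t1(97,455),.196))
print('catch', px2w('top',*t1(560,463),.16),px2w('top',*t1(560,452),.16),px2w('top',*t1(560,476),.16))
def t2(U,V): return 360+(U+.5)/4-.5,130+(V+.5)/4-.5
P={'A':[(103,186),(168,234),(98,322),(37,272)],'B':[(260,163),(341,183),(312,294),(234,275)],'C':[(62,424),(141,433),(118,555),(37,537)],'D':[(291,371),(358,422),(289,513),(222,460)]}
for k,c in P.items():
    w=np.array([px2w('top',*t2(*p),.036)[:2] for p in c])
    d=(w[0]+w[1]-w[2]-w[3])/2; e=(w[0]+w[3]-w[1]-w[2])/2
    print(k,w.mean(0).round(4),'yaw',np.arctan2(d[1],d[0]).round(3),np.arctan2(e[1],e[0]).round(3)-1.571,np.linalg.norm(d),np.linalg.norm(e))
```

```text
T [0.9027 0.235  0.202 ]
T [ 0.8836 -0.0785  0.202 ]
T [ 0.6727 -0.0662  0.202 ]
T [0.6916 0.2452 0.202 ]
S [ 0.882  -0.0761  0.202 ]
S [ 0.674 -0.063  0.202]
S [0.6917 0.2471 0.202 ]
S [0.9002 0.2347 0.202 ]
door outer top free, hinge [ 0.64359426 -0.04690456  0.196     ] [0.67021385 0.22600338 0.196     ]
inner top [ 0.65436804 -0.04869646  0.196     ] [0.68772912 0.22607271 0.196     ]
catch [ 0.67758135 -0.01695703  0.16      ] [ 0.68375682 -0.01735084  0.16      ] [ 0.67029786 -0.01649255  0.16      ]
A [ 0.5778 -0.2083] yaw -0.735 -0.748 0.08246882736800454 0.0579133858303784
B [ 0.5872 -0.3448] yaw -0.344 -0.31600000000000006 0.08665809901826992 0.059193232073780126
C [ 0.4093 -0.1842] yaw -0.291 -0.23399999999999999 0.08549400014044745 0.05745032832395218
D [ 0.4321 -0.33  ] yaw -0.747 -0.745 0.08282112489177484 0.05930874428402373
```

```bash
cat >> h.py <<'E'
def tool():
    s=ctrl.get_state(); M=R.from_quat(s['tcp_rot']).as_matrix(); return s,M
def plan(p,phi=None):
    """phi: desired world angle of tool z (mod pi, nearest)"""
    s,M=tool(); e=s['eef_pos']; z=M[:,2]; f=np.arctan2(z[1],z[0])
    t=0
    if phi is not None:
        d=(phi-f+np.pi/2)%np.pi-np.pi/2
        t=-np.degrees(d)/5
        q6=s['qpos'][5]
        f2=f+d
    else: f2=f
    dz=np.array(p)-e
    y=np.array([-np.sin(f2),np.cos(f2)]); zz=np.array([np.cos(f2),np.sin(f2)])
    print('t%.2f pos'%s['time'],e.round(4),'phi %.3f'%f,'q6 %.2f'%s['qpos'][5],'F',s['contact_force'].round(1),'open %.3f'%s['opening'])
    print('  turn %.2f then  X %.3f  Y %.3f  Z %.3f (units)'%(t,-dz[2]/.025,dz[:2]@y/.025,dz[:2]@zz/.025))
# scene model
CY=-0.06; C=np.array([.6825,.0908])
def rot(a): return np.array([[np.cos(a),-np.sin(a)],[np.sin(a),np.cos(a)]])
H=np.array([.680,.229])
def door(th,x,y):
    return H+rot(CY-th)@np.array([x,y])
E
python3 - <<'E'
from h import *
s,M=tool(); print(M.round(3), ctrl.tip_extent, [a for a in dir(ctrl) if a[0]!='_'])
for n,u,v,z in [('bowl',166,241,.03),('pot',155,200,.06),('jar',390,152,.06)]: print(n,px2w('top',u,v,z).round(3))
print('bowl scene',px2w('scene',391,328,.03),px2w('scene',360,344,.06))
# door fit from scene image free top corners
def s1(U,V): return 210+(U+.5)/4.6-.5,180+(V+.5)/4.6-.5
print(px2w('scene',*s1(392,75),.196),px2w('scene',*s1(410,72),.196),px2w('scene',*s1(482,440),.196))
print('pull mid th.05',door(.05,-.025,-.21),'top view pull', px2w('top',205+487/5,60+515/5,.19),'scene pull',px2w('scene',*s1(453,155),.19))
plan([*door(.05,-.025,-.21),.25],CY-.05+np.pi/2)
E
```

```text
[[-0.001 -0.905  0.426]
 [-0.002  0.426  0.905]
 [-1.     0.    -0.002]] 0.014 ['Unreachable', 'get_calibration', 'get_state', 'read_camera', 'sign_off', 'tip_extent']
bowl [0.481 0.432 0.03 ]
pot [0.597 0.453 0.06 ]
jar [ 0.693 -0.231  0.06 ]
bowl scene [0.48044438 0.43434036 0.03      ] [0.59844863 0.45132348 0.06      ]
[ 0.65315647 -0.04634807  0.196     ] [ 0.64023008 -0.04451299  0.196     ] [0.67587313 0.22686609 0.196     ]
pull mid th.05 [0.63209765 0.02301368] top view pull [0.64175638 0.02223526 0.19      ] scene pull [0.63022534 0.02387521 0.19      ]
t0.10 pos [0.287  0.6103 0.2441] phi 1.131 q6 -0.15 F [-0.5  0.7 -0.8] open 1.003
  turn -3.78 then  X -0.238  Y -16.298  Z -21.834 (units)
```

>>> {"method": "move_arm", "body": {
  "commands": [0,0,0,-0.95,0,0,0,-0.95,0,0,0,-0.95,0,0,0,-0.95,0,-0.74,-0.99,0,0,-0.74,-0.99,0,0,-0.74,-0.99,0,0,-0.74,-0.99,0,0,-0.74,-0.99,0,0,-0.74,-0.99,0,0,-0.74,-0.99,0,0,-0.74,-0.99,0,0,-0.74,-0.99,0,0,-0.74,-0.99,0,0,-0.74,-0.99,0,0,-0.74,-0.99,0,0,-0.74,-0.99,0,0,-0.74,-0.99,0,0,-0.74,-0.99,0,0,-0.74,-0.99,0],
  "jaw": 50
}}

```text
time: 2.6
eef_pos: [0.5389, 0.1842, 0.2447]
tcp_rot: [-0.472, 0.527, 0.472, 0.526]
contact_force: [0.7, 0.8, -0.3]
opening: 0.587
```

Run:
```python
from h import *
plan([*door(.055,-.027,-.21),.25],CY-.055+np.pi/2)
```

```text
t2.60 pos [0.5389 0.1842 0.2447] phi 1.463 q6 -1.31 F [ 0.7  0.8 -0.3] open 0.587
  turn 0.08 then  X -0.211  Y -4.319  Z -5.971 (units)
```

>>> {"method": "move_arm", "body": {
  "commands": [0,-0.72,-0.99,0,0,-0.72,-0.99,0,0,-0.72,-0.99,0,0,-0.72,-0.99,0,0,-0.72,-0.99,0,0,-0.72,-0.99,0.08,0,0,0,0,0,0,0,0]
}}

```text
time: 3.6
eef_pos: [0.6297, 0.0263, 0.2447]
tcp_rot: [-0.47, 0.528, 0.471, 0.528]
contact_force: [0.3, 0.4, 0.5]
opening: 0.585
```

Run:
```python
from h import *
plan([*door(.055,-.027,-.21),.17],CY-.055+np.pi/2)
t=ctrl.read_camera('top');s=ctrl.read_camera('scene')
crop(s,'pics/s2.png',220,180,130,130,4.6)
crop(t,'pics/t3.png',205,60,160,120,5)
```

```text
t3.60 pos [0.6297 0.0263 0.2447] phi 1.456 q6 -1.57 F [0.3 0.4 0.5] open 0.585
  turn -0.00 then  X 2.989  Y 0.010  Z -0.114 (units)
```

View pics/s2.png

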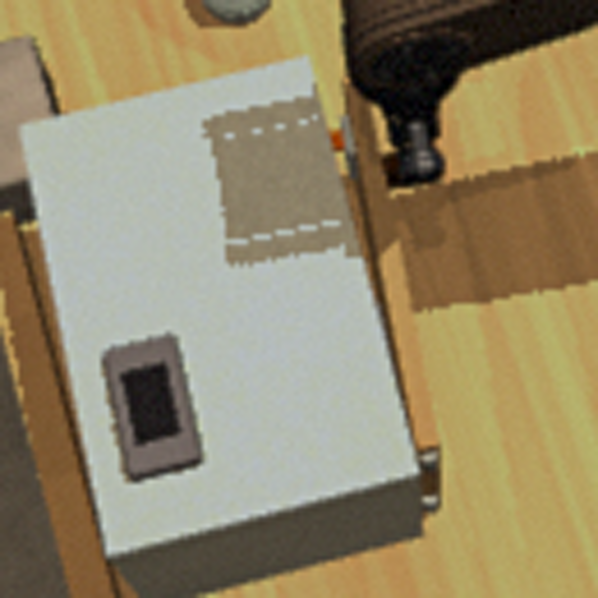

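View pics/t3.png

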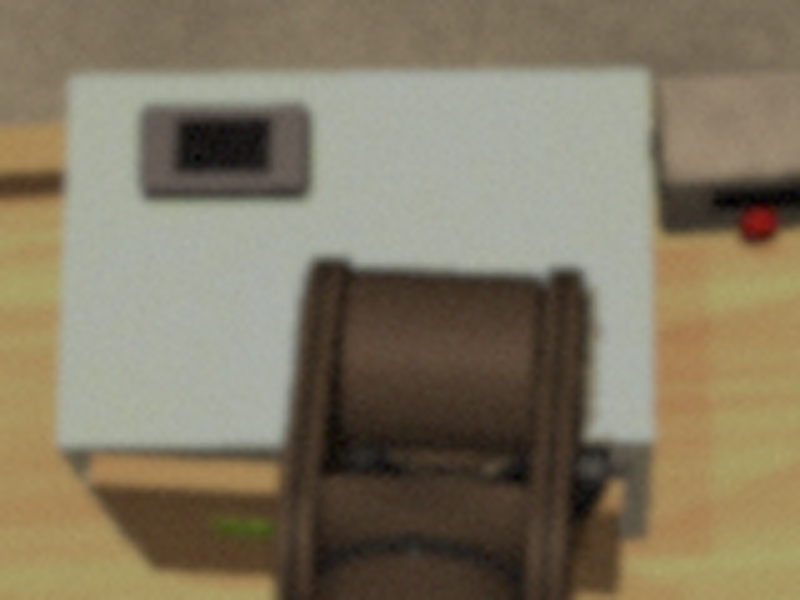

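>>> {"method": "move_arm", "body": {
  "commands": [0.6,0,-0.1,0,0.6,0,0,0,0.6,0,0,0,0.6,0,0,0,0.6,0,0,0,0,0,0,0]
}}

```text
time: 4.45
eef_pos: [0.6288, 0.0235, 0.1681]
tcp_rot: [-0.469, 0.529, 0.471, 0.527]
contact_force: [-0.1, 0.3, -0.3]
opening: 0.582
```

>>> {"method": "move_arm", "body": {
  "commands": [0,0,0,0,0,0,0,0,0,0,0,0,0,0,0,0,0,0,0,0,0,0,0,0],
  "jaw": 0,
  "force": 40
}}

```text
time: 5.2
eef_pos: [0.6306, 0.0229, 0.1714]
tcp_rot: [-0.471, 0.528, 0.47, 0.528]
contact_force: [0.6, -2.8, 5.3]
opening: 0.156
```

Run:
```python
from h import *
for th in (.06,.1,.14,.18): plan([*door(th,-.027,-.21),.17],CY-th+np.pi/2)
```

```text
t5.20 pos [0.6306 0.0229 0.1714] phi 1.455 q6 -1.58 F [ 0.6 -2.8  5.3] open 0.156
  turn 0.05 then  X 0.058  Y 0.104  Z 0.020 (units)
t5.20 pos [0.6306 0.0229 0.1714] phi 1.455 q6 -1.58 F [ 0.6 -2.8  5.3] open 0.156
  turn 0.51 then  X 0.058  Y 0.441  Z 0.052 (units)
t5.20 pos [0.6306 0.0229 0.1714] phi 1.455 q6 -1.58 F [ 0.6 -2.8  5.3] open 0.156
  turn 0.97 then  X 0.058  Y 0.780  Z 0.071 (units)
t5.20 pos [0.6306 0.0229 0.1714] phi 1.455 q6 -1.58 F [ 0.6 -2.8  5.3] open 0.156
  turn 1.43 then  X 0.058  Y 1.119  Z 0.076 (units)
```

>>> {"method": "move_arm", "body": {
  "commands": [0,0.18,0.01,0.24,0,0.18,0.01,0.24,0,0.18,0.01,0.24,0,0.18,0.01,0.24,0,0.18,0.01,0.24,0,0.18,0.01,0.24,0,0,0,0,0,0,0,0]
}}

```text
time: 6.2
eef_pos: [0.6046, 0.0312, 0.1714]
tcp_rot: [-0.436, 0.555, 0.436, 0.559]
contact_force: [3.5, 5.8, 5.0]
opening: 0.154
```

Run:
```python
from h import *
plan([*door(.18,-.027,-.21),.17],CY-.18+np.pi/2)
t=ctrl.read_camera('top');s=ctrl.read_camera('scene')
crop(s,'pics/s3.png',220,180,130,130,4.6)
```

```text
t6.20 pos [0.6046 0.0312 0.1714] phi 1.329 q6 -1.45 F [3.5 5.8 5. ] open 0.154
  turn -0.03 then  X 0.058  Y 0.030  Z 0.001 (units)
```

View pics/s3.png

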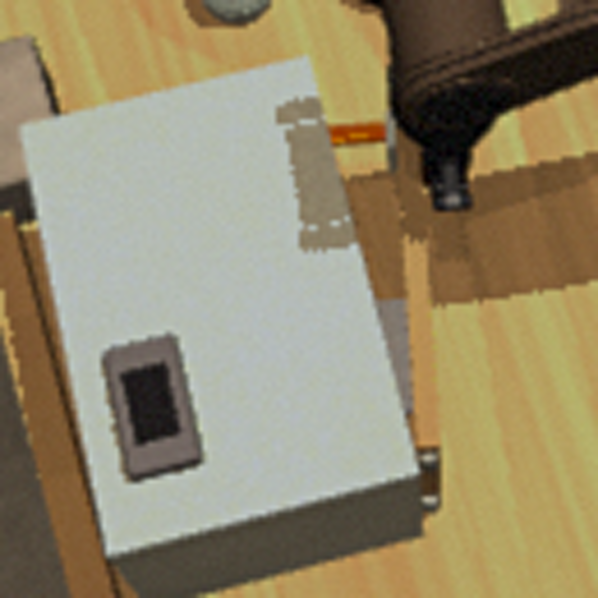

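>>> {"method": "move_arm", "body": {
  "commands": [0,0,0,0,0,0,0,0,0,0,0,0,-1,0,0,0,-1,0,0,0,-1,0,0,0,0,0,0,0,0,0,0,0],
  "jaw": 45
}}

```text
time: 7.3
eef_pos: [0.6028, 0.0293, 0.2438]
tcp_rot: [-0.436, 0.557, 0.437, 0.556]
contact_force: [1.0, -0.1, -0.8]
opening: 0.527
```

Run:
```python
from h import *
s=ctrl.read_camera('scene')
crop(s,'pics/s4.png',250,180,80,80,7)
K=lambda U,V:(250+(U+.5)/7-.5,180+(V+.5)/7-.5)
for th in(.16,.18,.2):
  P=[door(th,.008,-.252),door(th,.008,-.238),door(th,.072,-.252),door(th,.072,-.238)]
  q=w2px('scene',[[*p,.16] for p in P]); print(th,((q-[250,180]+.5)*7).round(0).tolist())
  q=w2px('scene',[[*door(th,x,-.28),.196] for x in(-.008,.008)]); print(th,((q-[250,180]+.5)*7).round(0).tolist())
plan([*door(.18,.028,-.245),.25],CY-.18+np.pi/2)
```

```text
0.16 [[379.0, 184.0], [381.0, 210.0], [245.0, 196.0], [247.0, 223.0]]
0.16 [[405.0, 96.0], [371.0, 99.0]]
0.18 [[389.0, 182.0], [391.0, 209.0], [255.0, 193.0], [257.0, 220.0]]
0.18 [[417.0, 95.0], [383.0, 98.0]]
0.2 [[400.0, 181.0], [401.0, 208.0], [266.0, 189.0], [267.0, 216.0]]
0.2 [[429.0, 95.0], [395.0, 97.0]]
t7.35 pos [0.6026 0.0294 0.2434] phi 1.330 q6 -1.45 F [-0.  -0.4  0.2] open 0.526
  turn -0.01 then  X -0.266  Y -2.227  Z -1.308 (units)
```

View pics/s4.png

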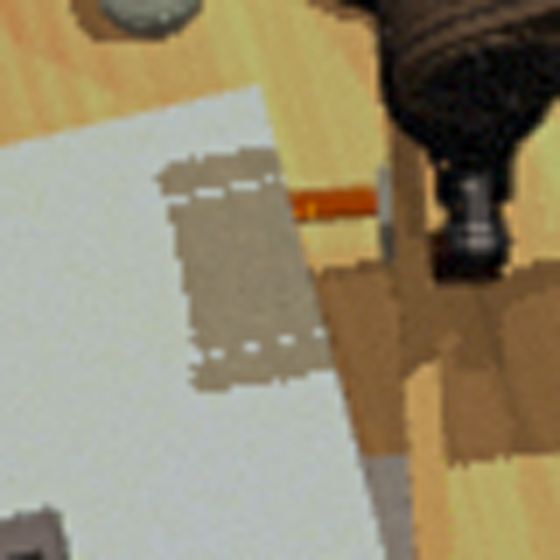

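>>> {"method": "move_arm", "body": {
  "commands": [-0.2,-0.72,-0.43,0,0,-0.72,-0.43,0,0,-0.72,-0.43,0,0,0,0,0,0,0,0,0,0,0,0,0,0,0,0,0],
  "jaw": 0
}}

```text
time: 8.22
eef_pos: [0.648, -0.0144, 0.2504]
tcp_rot: [-0.436, 0.556, 0.437, 0.556]
contact_force: [0.1, -0.1, -0.4]
opening: 0.004
```

Run:
```python
from h import *
s=ctrl.read_camera('scene')
crop(s,'pics/s5.png',250,180,80,80,7)
plan([*door(.17,.027,-.243),.176],CY-.17+np.pi/2)
```

```text
t8.28 pos [ 0.6481 -0.0144  0.2505] phi 1.331 q6 -1.51 F [-0.3  0.8  0.8] open -0.003
  turn -0.12 then  X 2.979  Y -0.103  Z 0.052 (units)
```

View pics/s5.png

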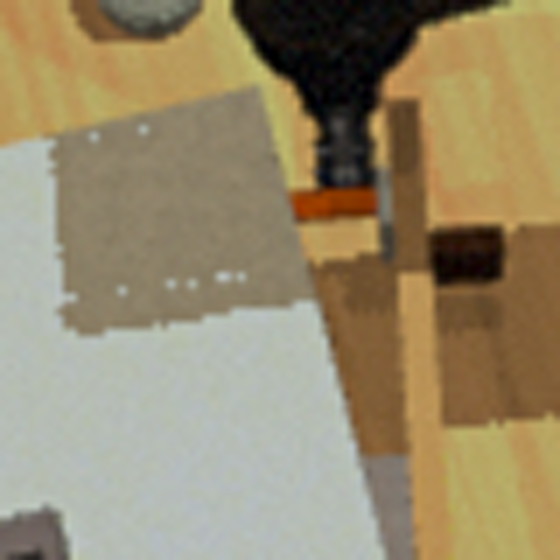

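Fingertips (≈345,185 in the crop) sit above the orange bar, in the gap. Lower and press.

>>> {"method": "move_arm", "body": {
  "commands": [0.5,-0.03,0.02,0,0.5,-0.03,0.02,0,0.5,0,0,0,0.5,0,0,0,0.5,0,0,0,0.35,0,0,0,0,0,0,0,0,0,0,0]
}}

```text
time: 9.28
eef_pos: [0.6504, -0.0143, 0.1796]
tcp_rot: [-0.437, 0.556, 0.436, 0.557]
contact_force: [-0.5, -0.0, 0.4]
opening: -0.001
```

>>> {"method": "move_arm", "body": {
  "commands": [0.2,0,0,0,0.2,0,0,0,0.2,0,0,0,0,0,0,0,0,0,0,0]
}}

```text
time: 9.9
eef_pos: [0.6507, -0.0144, 0.1657]
tcp_rot: [-0.437, 0.556, 0.436, 0.557]
contact_force: [-1.5, -0.4, 6.0]
opening: 0.001
```

Run:
```python
from h import *
s=ctrl.read_camera('scene')
crop(s,'pics/s6.png',250,180,80,80,7)
plan([*door(.17,.027,-.243),.16],CY-.17+np.pi/2)
```

```text
t9.95 pos [ 0.6507 -0.0144  0.1657] phi 1.330 q6 -1.51 F [-1.   0.5  5.5] open -0.001
  turn -0.12 then  X 0.230  Y -0.003  Z 0.027 (units)
```

View pics/s6.png

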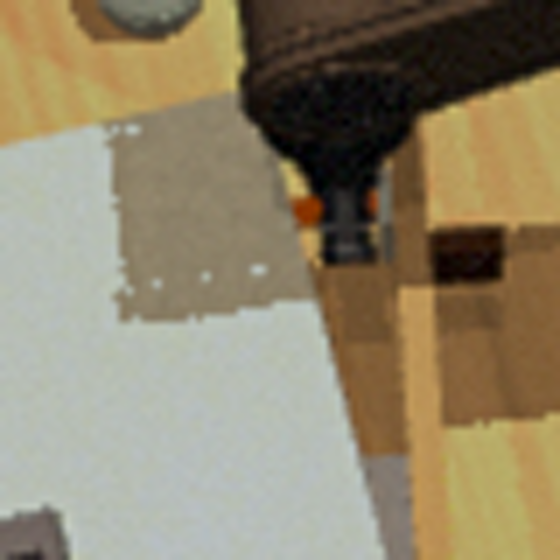

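>>> {"method": "move_arm", "body": {
  "commands": [0.1,0,0,0,0.1,0,0,0,0.06,0,0,0,0,0,0,0,0,0,0,0]
}}

```text
time: 10.58
eef_pos: [0.6512, -0.0144, 0.16]
tcp_rot: [-0.437, 0.556, 0.435, 0.557]
contact_force: [-0.5, -0.4, 7.2]
opening: -0.002
```

Run:
```python
from h import *
def step(th,d,x,y):
    a=CY-th+np.pi/2; v=door(th+d,x,y)-door(th,x,y)
    return np.array([v@[-np.sin(a),np.cos(a)],v@[np.cos(a),np.sin(a)]])/.025
for dg in(2.5,5): print(dg,step(.2,np.radians(dg),.018,-.243), step(.9,np.radians(dg),.018,-.243))
plan([*door(.17,.018,-.243),.158],CY-.17+np.pi/2)
```

```text
2.5 [ 0.42466573 -0.02215467] [ 0.42466573 -0.02215467]
5 [ 0.84989364 -0.0257646 ] [ 0.84989364 -0.0257646 ]
t10.57 pos [ 0.6512 -0.0144  0.16  ] phi 1.330 q6 -1.51 F [-0.5 -0.4  7.2] open -0.002
  turn -0.12 then  X 0.080  Y 0.377  Z 0.024 (units)
```

>>> {"method": "move_arm", "body": {
  "commands": [0.08,0.1,0,0,0,0.15,0,0,0,0.15,0,0,0,0.42,-0.02,0.5,0,0.42,-0.02,0.5,0,0.42,-0.02,0.5,0,0.42,-0.02,0.5,0,0.42,-0.02,0.5,0,0.42,-0.02,0.5,0,0,0,0]
}}

```text
time: 11.82
eef_pos: [0.5819, 0.0054, 0.1599]
tcp_rot: [-0.362, 0.608, 0.358, 0.609]
contact_force: [-2.1, -3.4, 14.5]
opening: -0.001
```

Run:
```python
from h import *
s=ctrl.read_camera('scene')
crop(s,'pics/s7.png',230,170,110,110,5)
plan([*door(.17+.262,.018,-.243),.158],CY-.17-.262+np.pi/2)
```

```text
t11.88 pos [0.5821 0.0053 0.1599] phi 1.069 q6 -1.23 F [-2.9 -3.4 12.8] open -0.000
  turn -0.12 then  X 0.076  Y 0.053  Z 0.016 (units)
```

View pics/s7.png

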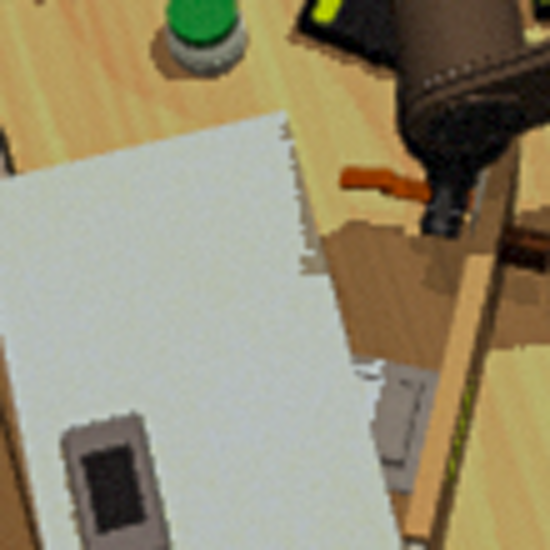

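>>> {"method": "move_arm", "body": {
  "commands": [0,0.43,-0.02,0.5,-0.3,0.85,-0.02,1,-0.3,0.85,-0.02,1,0,0.85,-0.02,1,0,0.85,-0.02,1,0,0.85,-0.02,1,0,0.85,-0.02,1,0,0.85,-0.02,1,0,0,0,0]
}}

```text
time: 13.0
eef_pos: [0.4668, 0.1162, 0.1714]
tcp_rot: [-0.146, 0.691, 0.146, 0.692]
contact_force: [-0.7, 1.1, 4.8]
opening: -0.005
```

Run:
```python
from h import *
th=.432+np.radians(37.5)
plan([*door(th,.018,-.243),.173],CY-th+np.pi/2)
```

```text
t13.00 pos [0.4668 0.1162 0.1714] phi 0.416 q6 -0.38 F [-0.7  1.1  4.8] open -0.005
  turn -0.09 then  X -0.064  Y -0.117  Z -0.091 (units)
```

>>> {"method": "move_arm", "body": {
  "commands": [-0.3,0.85,-0.02,1,0,0.85,-0.02,1,0,0.85,-0.02,1,0,0.85,-0.02,1,0,0.85,-0.02,1,0,0.4,-0.02,0.5,0,0,0,0,0,-1,0,0,-1,-1,0,0,-1,-1,0,0,-1,-1,0,0,-1,-1,0,0,0,-1,0,0,0,-1,0,0,0,-1,0,0]
}}

```text
time: 14.88
eef_pos: [0.4256, 0.0259, 0.2776]
tcp_rot: [0.023, 0.707, -0.023, 0.707]
contact_force: [0.2, -0.2, 0.6]
opening: 0.001
```

Run:
```python
from h import *
plan([.45,.1,.27])
s=ctrl.read_camera('scene')
t=ctrl.read_camera('top'); cv2.imwrite('pics/top9.png',t[:,:,::-1])
crop(s,'pics/s9.png',220,170,160,160,3.75)
```

```text
t14.88 pos [0.4256 0.0259 0.2776] phi -0.065 q6 -0.11 F [ 0.2 -0.2  0.6] open 0.001
  turn 0.00 then  X 0.303  Y 3.022  Z 0.779 (units)
```

View pics/s9.png

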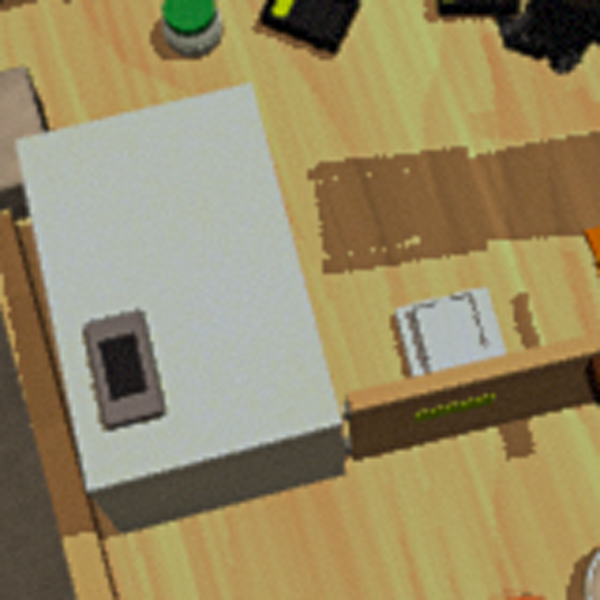

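View pics/top9.png

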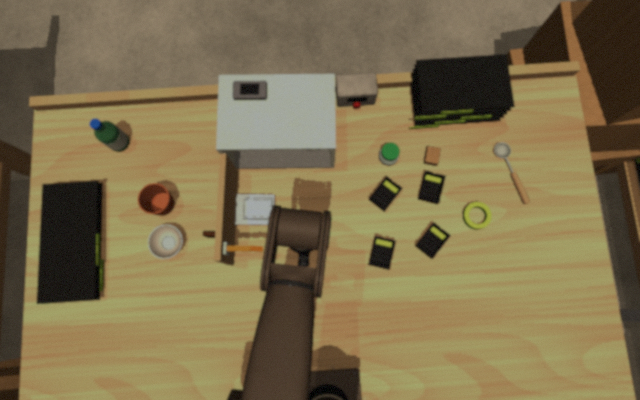

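```bash
cat >> h.py <<'E'
from scipy.optimize import minimize
S_=4
def hullpx(n,x,y,yaw,x0,y0,zb=0.0):
    P=[]
    for sx in(-.042,.042):
        for sy in(-.030,.030):
            q=np.array([x,y])+rot(yaw)@[sx,sy]
            P+= [[*q,zb+.005],[*q,zb+.036]]
    p=(w2px(n,P)-[x0,y0]+.5)*S_-.5
    return cv2.convexHull(p.astype(np.float32))
def fitpan(imgs,g,zb=0.0,win=26,verbose=True,thr=75):
    """g: guess x,y,yaw. imgs dict name->RGB"""
    D={}
    for n,im in imgs.items():
        c=w2px(n,[[g[0],g[1],.02+zb]])[0].round().astype(int); x0,y0=c-win
        cr=cv2.resize(im[y0:y0+2*win,x0:x0+2*win],None,fx=S_,fy=S_,interpolation=cv2.INTER_CUBIC).astype(int)
        r,gg,b=cr[...,0],cr[...,1],cr[...,2]
        dark=(cr.max(2)<thr); green=(gg>r+8)&(gg>b+50)|((gg>120)&(b<75)&(gg>r))
        m=(dark|green).astype(np.uint8)
        m=cv2.morphologyEx(m,cv2.MORPH_CLOSE,np.ones((9,9),np.uint8))
        k,l=cv2.connectedComponents(m); lab=l[win*S_-4:win*S_+4,win*S_-4:win*S_+4]; lab=np.bincount(lab.ravel()).argmax()
        m=(l==lab)
        D[n]=(m,x0,y0)
    def cost(v):
        t=0
        for n,(m,x0,y0) in D.items():
            h=hullpx(n,*v,x0,y0,zb); a=np.zeros(m.shape,np.uint8)
            cv2.fillConvexPoly(a,(h*16).round().astype(np.int32),1,shift=4)
            t+=(a.astype(bool)^m).sum()/a.sum()
        return t
    best=None
    for dy in(-.2,0,.2):
        r=minimize(cost,[g[0],g[1],g[2]+dy],method='Nelder-Mead',options=dict(initial_simplex=np.array(g)+[0,0,dy]+np.array([[0,0,0],[.008,0,0],[0,.008,0],[0,0,.12]]),xatol=1e-4,fatol=1e-4))
        if best is None or r.fun<best.fun: best=r
    return best.x,best.fun/len(D)
G={'A':(.578,-.208,-.74),'B':(.587,-.345,-.33),'C':(.409,-.184,-.26),'D':(.432,-.330,-.745)}
E
python3 - <<'E'
from h import *
t=cv2.imread('pics/top0.png')[:,:,::-1]; s=cv2.imread('pics/scene0.png')[:,:,::-1]
for k,g in G.items():
    print(k,[(a.round(4),round(c,3)) for a,c in(fitpan({'top':t,'scene':s},g),fitpan({'top':t},g),fitpan({'scene':s},g))])
E
```

```text
A [(array([ 0.582 , -0.2103, -0.7214]), np.float64(0.096)), (array([ 0.5791, -0.2086, -0.6911]), np.float64(0.109)), (array([ 0.5805, -0.2093, -0.754 ]), np.float64(0.076))]
B [(array([ 0.5909, -0.3466, -0.325 ]), np.float64(0.093)), (array([ 0.5902, -0.347 , -0.3949]), np.float64(0.116)), (array([ 0.5914, -0.3468, -0.32  ]), np.float64(0.066))]Traceback (most recent call last):
  File "<stdin>", line 4, in <module>
  File "h.py", line 67, in fitpan
    r=minimize(cost,[g[0],g[1],g[2]+dy],method='Nelder-Mead',options=dict(initial_simplex=np.array(g)+[0,0,dy]+np.array([[0,0,0],[.008,0,0],[0,.008,0],[0,0,.12]]),xatol=1e-4,fatol=1e-4))
    res = _minimize_neldermead(fun, x0, args, callback, bounds=bounds,
                               **options)
    fxr = func(xr)
    fx = function(np.copy(x), *(wrapper_args + args))
  File "h.py", line 61, in cost
    h=hullpx(n,*v,x0,y0,zb); a=np.zeros(m.shape,np.uint8)
  File "h.py", line 43, in hullpx
    p=(w2px(n,P)-[x0,y0]+.5)*S_-.5
       ~~~~^^^^^
  File "h.py", line 10, in w2px
    K,T=cal(n); p=np.atleast_2d(p); c=p@T[:3,:3].T+T[:3,3]; q=c@K.T; return q[:,:2]/q[:,2:]
        ~~~^^^
  File "h.py", line 5, in cal
    c=ctrl.get_calibration(n); return np.array(c["camera_matrix"]),np.array(c["camera_from_world"])
ValueError: time passes only in moves, steps and waits
```

```bash
python3 - <<'E'
s=open('h.py').read()
s=s.replace('''    c=ctrl.get_calibration(n); return np.array(c["camera_matrix"]),np.array(c["camera_from_world"])''','''    if n not in CAL:
        c=ctrl.get_calibration(n); CAL[n]=(np.array(c["camera_matrix"]),np.array(c["camera_from_world"]))
    return CAL[n]''').replace('def cal(n)','CAL={}\ndef cal(n)')
open('h.py','w').write(s)
E
python3 - <<'E'
from h import *
t=cv2.imread('pics/top0.png')[:,:,::-1]; s=cv2.imread('pics/scene0.png')[:,:,::-1]
for k,g in G.items():
    print(k,[(a.round(4),round(c,3)) for a,c in(fitpan({'top':t,'scene':s},g),fitpan({'top':t},g),fitpan({'scene':s},g))])
t=cv2.imread('pics/top9.png')[:,:,::-1]
for k,g in G.items(): print(k,fitpan({'top':t},g))
plan([.581,-.2095,.25],-.735+np.pi/2)
crop(t,'pics/t9.png',200,140,100,130,6)
E
```

```text
A [(array([ 0.582 , -0.2103, -0.7214]), np.float64(0.096)), (array([ 0.5791, -0.2086, -0.6911]), np.float64(0.109)), (array([ 0.5805, -0.2093, -0.754 ]), np.float64(0.076))]
B [(array([ 0.5909, -0.3466, -0.325 ]), np.float64(0.093)), (array([ 0.5902, -0.347 , -0.3949]), np.float64(0.116)), (array([ 0.5914, -0.3468, -0.32  ]), np.float64(0.066))]
C [(array([ 0.4099, -0.184 , -0.3229]), np.float64(0.091)), (array([ 0.4086, -0.1837, -0.3168]), np.float64(0.115)), (array([ 0.4102, -0.1841, -0.3244]), np.float64(0.064))]
D [(array([ 0.4344, -0.3328, -0.7699]), np.float64(0.098)), (array([ 0.4336, -0.3332, -0.7869]), np.float64(0.105)), (array([ 0.4346, -0.3324, -0.7397]), np.float64(0.088))]
A (array([ 0.58127539, -0.21028105, -0.69162506]), np.float64(0.1197029702970297))
B (array([ 0.5896814 , -0.34674934, -0.38639573]), np.float64(0.12445516090141891))
C (array([ 0.40987785, -0.18300845, -0.31587145]), np.float64(0.12466450717260527))
D (array([ 0.43237229, -0.33170498, -0.79915779]), np.float64(0.11525915186661834))
t14.97 pos [0.4257 0.0252 0.2776] phi -0.069 q6 -0.11 F [1.  0.2 0.2] open 0.001
  turn -10.36 then  X 1.102  Y -10.904  Z -2.801 (units)
```

View pics/t9.png

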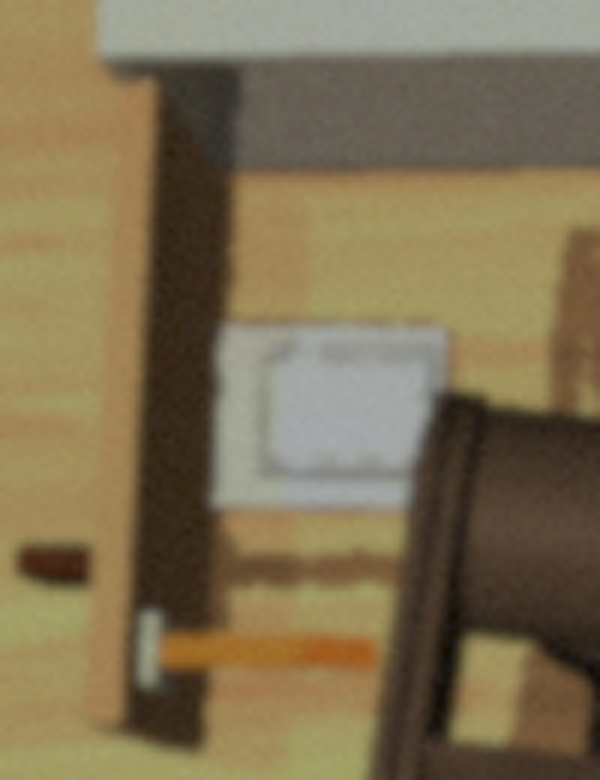

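>>> {"method": "move_arm", "body": {
  "commands": [0,0,0,-1,0,0,0,-1,0,0,0,-1,0,0,0,-1,0,0,0,-1,0,0,0,-1,0,0,0,-1,0,0,0,-1,0,0,0,-1,0,0,0,-1,0,0,0,-0.36],
  "jaw": 80
}}

```text
time: 16.35
eef_pos: [0.4259, 0.0276, 0.2777]
tcp_rot: [-0.288, 0.646, 0.288, 0.646]
contact_force: [0.7, -0.5, -0.2]
opening: 0.937
```

>>> {"method": "move_arm", "body": {
  "commands": [0.09,-0.91,-0.23,0,0.09,-0.91,-0.23,0,0.09,-0.91,-0.23,0,0.09,-0.91,-0.23,0,0.09,-0.91,-0.23,0,0.09,-0.91,-0.23,0,0.09,-0.91,-0.23,0,0.09,-0.91,-0.23,0,0.09,-0.91,-0.23,0,0.09,-0.91,-0.23,0,0.09,-0.91,-0.23,0,0.09,-0.91,-0.23,0,0,0,0,0]
}}

```text
time: 17.98
eef_pos: [0.583, -0.2084, 0.2499]
tcp_rot: [-0.286, 0.647, 0.287, 0.646]
contact_force: [-1.0, 0.6, -0.6]
opening: 0.939
```

Run:
```python
from h import *
t=ctrl.read_camera('top');s=ctrl.read_camera('scene');cv2.imwrite('pics/top10.png',t[:,:,::-1]);cv2.imwrite('pics/scene10.png',s[:,:,::-1])
crop(t,'pics/t10.png',200,140,100,130,6);crop(s,'pics/s10.png',280,220,110,80,7)
plan([.581,-.2095,.1],-.735+np.pi/2)
plan([.581,-.2095,.021],-.735+np.pi/2)
```

```text
t18.07 pos [ 0.5824 -0.2068  0.2504] phi 0.837 q6 -1.34 F [-0.8 -0.1  0.4] open 0.939
  turn 0.02 then  X 6.017  Y -0.030  Z -0.119 (units)
t18.07 pos [ 0.5824 -0.2068  0.2504] phi 0.837 q6 -1.34 F [-0.8 -0.1  0.4] open 0.939
  turn 0.02 then  X 9.177  Y -0.030  Z -0.119 (units)
```

View pics/scene10.png

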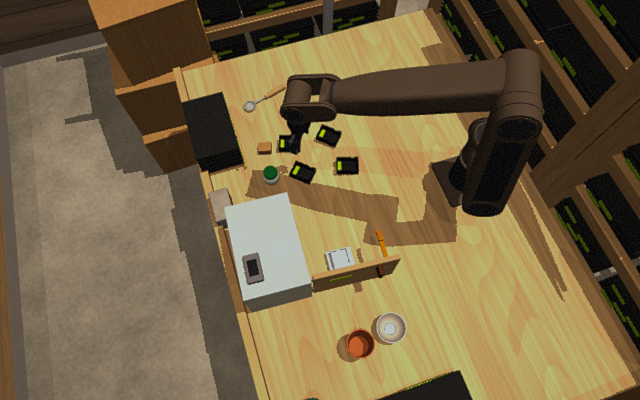

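View pics/t10.png

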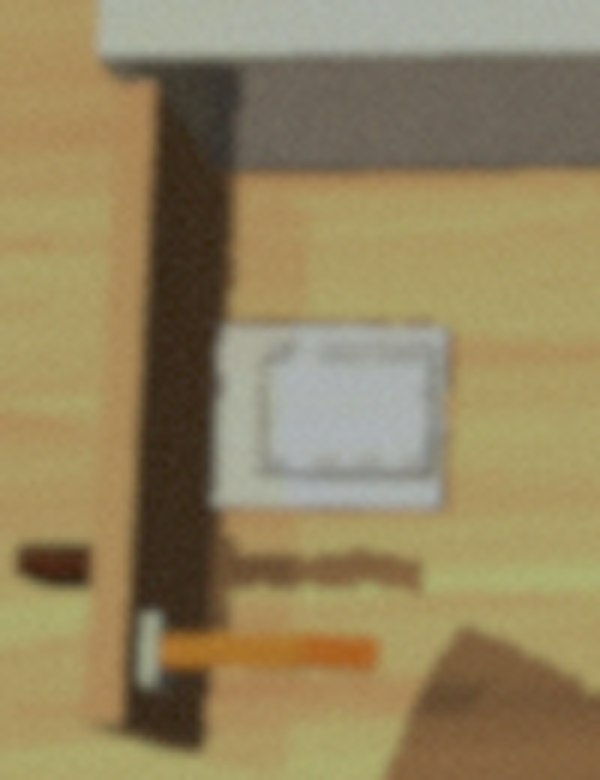

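View pics/s10.png

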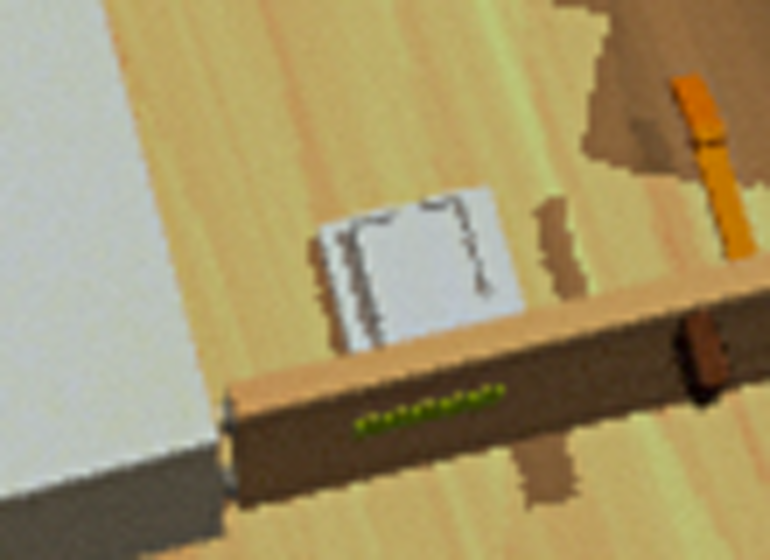

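Run:
```python
from h import *
t=cv2.imread('pics/top10.png'); s=cv2.imread('pics/scene10.png')
a=lambda U,V:(200+(U+.5)/6-.5,140+(V+.5)/6-.5)
b=lambda U,V:(280+(U+.5)/7-.5,220+(V+.5)/7-.5)
# door top edges (z .196)
for nm,c,f in (('top',[(157,75),(128,722),(118,75),(92,722)],a),('scene',[(235,385),(770,255),(240,418),(770,290)],b)):
    w=[px2w(nm,*f(*p),.196)[:2] for p in c]
    for i in(0,2):
        d=w[i]-w[i+1]; print(nm,w[i].round(4),w[i+1].round(4),'yaw',-np.arctan2(d[0],d[1]).round(4), 'len',np.linalg.norm(d))
print('caddy top',[px2w('top',*a(*p),.040).round(4).tolist()[:2] for p in [(450,325),(442,508)]])
print('caddy scene',[px2w('scene',*b(*p),.040).round(4).tolist()[:2] for p in [(320,227),(488,188),(522,302)]])
```

```text
top [0.6834 0.2216] [0.4021 0.2413] yaw -1.6407 len 0.28194373018760027
top [0.6845 0.2387] [0.4031 0.2563] yaw -1.6336 len 0.2819610166963046
scene [0.6788 0.2236] [0.4346 0.2431] yaw -1.6505 len 0.2450391367229225
scene [0.6814 0.2382] [0.4406 0.2581] yaw -1.653 len 0.24155139071292842
caddy top [[0.5961, 0.1127], [0.507, 0.1207]]
caddy scene [[0.6023, 0.1227], [0.5159, 0.1301], [0.5202, 0.1908]]
```

Run:
```python
from h import *
for n in('top','scene'):
    K,T=cal(n); print(n,(-T[:3,:3].T@T[:3,3]).round(3))
t=cv2.imread('pics/top10.png'); s=cv2.imread('pics/scene10.png')
def ov(n,im,x0,y0,w,h,sc,th,fn):
    c=cv2.resize(im[y0:y0+h,x0:x0+w],None,fx=sc,fy=sc,interpolation=cv2.INTER_CUBIC)
    c=cv2.convertScaleAbs(c,alpha=2.2,beta=-220)
    raw=c.copy()
    for z,col in((.040,(0,0,255)),(.0,(255,0,0))):
        P=[[*door(th,.073+a,-.117+b),z] for a,b in((-.042,-.03),(.042,-.03),(.042,.03),(-.042,.03))]
        q=(w2px(n,P)-[x0,y0]+.5)*sc
        cv2.polylines(c,[q.round().astype(int)],True,col,1)
    cv2.imwrite(fn,np.hstack([raw,c]))
ov('top',t,232,190,46,40,8.5,1.575,'pics/ov_t.png')
ov('scene',s,322,242,40,40,9.5,1.575,'pics/ov_s.png')
```

```text
top [ 0.297 -0.015  1.442]
scene [0.775 0.552 1.539]
```

View pics/ov_t.png

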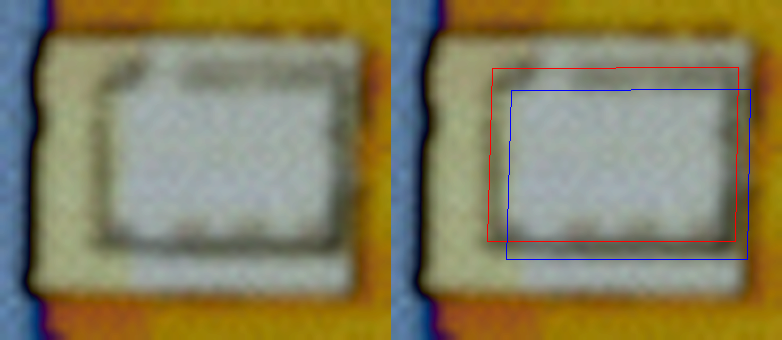

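View pics/ov_s.png

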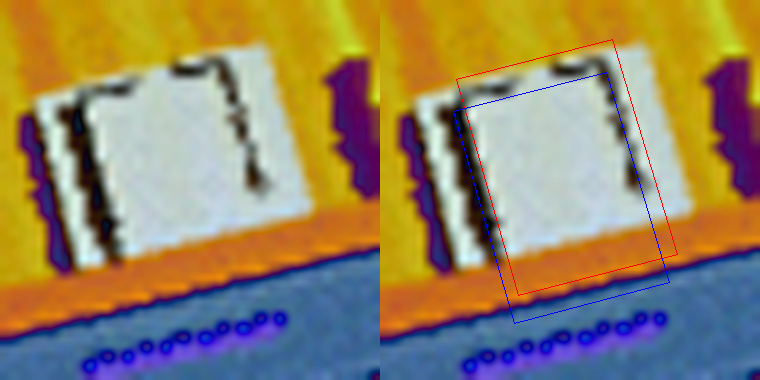

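>>> {"method": "move_arm", "body": {
  "commands": [1,-0.03,-0.12,0,1,0,0,0,1,0,0,0,1,0,0,0,1,0,0,0,1,0,0,0,1,0,0,0,0.8,0,0,0,0.6,0,0,0,0.4,0,0,0,0.3,0,0,0,0,0,0,0]
}}

```text
time: 19.58
eef_pos: [0.5811, -0.2092, 0.0233]
tcp_rot: [-0.287, 0.646, 0.288, 0.646]
contact_force: [-0.6, 0.5, 0.2]
opening: 0.938
```

Run:
```python
from h import *
plan([.5815,-.21,.021],-.735+np.pi/2)
```

```text
t19.57 pos [ 0.5811 -0.2092  0.0233] phi 0.838 q6 -1.35 F [-0.6  0.5  0.2] open 0.938
  turn 0.02 then  X 0.091  Y -0.032  Z -0.013 (units)
```

>>> {"method": "move_arm", "body": {
  "commands": [0.08,-0.03,0,0,0,0,0,0,0,0,0,0,0,0,0,0,0,0,0,0,0,0,0,0],
  "jaw": 50,
  "force": 35
}}

```text
time: 20.32
eef_pos: [0.5824, -0.2102, 0.0223]
tcp_rot: [-0.288, 0.646, 0.287, 0.646]
contact_force: [0.4, -0.3, 3.7]
opening: 0.693
```

>>> {"method": "move_arm", "body": {
  "commands": [-0.5,0,0,0,-1,0,0,0,-1,0,0,0,-1,0,0,0,-1,0,0,0,-1,0,0,0,-1,0,0,0,-1,0,0,0,0,0,0,0]
}}

```text
time: 21.45
eef_pos: [0.5824, -0.2099, 0.2112]
tcp_rot: [-0.289, 0.645, 0.287, 0.647]
contact_force: [0.2, -0.2, -1.8]
opening: 0.695
```

Run:
```python
from h import *
t=ctrl.read_camera('top');s=ctrl.read_camera('scene');cv2.imwrite('pics/top11.png',t[:,:,::-1]);cv2.imwrite('pics/scene11.png',s[:,:,::-1])
crop(s,'pics/s11.png',250,90,110,110,5)
open('x','w')
plan([.5592,.165,.2],-1.64+np.pi/2)
```

```text
t21.55 pos [ 0.581  -0.2092  0.2079] phi 0.838 q6 -1.35 F [-0.1 -0.3 -2.1] open 0.696
  turn 10.39 then  X 0.315  Y 14.874  Z -1.906 (units)
```

View pics/s11.png

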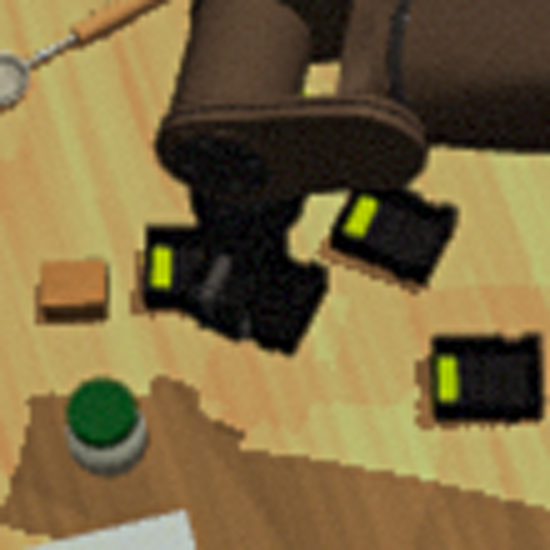

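>>> {"method": "move_arm", "body": {
  "commands": [0,0,0,1,0,0,0,1,0,0,0,1,0,0,0,1,0,0,0,1,0,0,0,1,0,0,0,1,0,0,0,1,0,0,0,1,0,0,0,1,0,0.5,-0.1,0.39,0,0.96,-0.12,0,0,0.96,-0.12,0,0,0.96,-0.12,0,0,0.96,-0.12,0,0,0.96,-0.12,0,0,0.96,-0.12,0,0,0.96,-0.12,0,0,0.96,-0.12,0]
}}

```text
time: 23.92
eef_pos: [0.5686, -0.0018, 0.2092]
tcp_rot: [0.024, 0.707, -0.024, 0.707]
contact_force: [-0.6, -0.0, -1.0]
opening: 0.695
```

Run:
```python
from h import *
plan([.5592,.165,.16],-1.64+np.pi/2)
```

```text
t23.93 pos [ 0.5686 -0.0018  0.2092] phi -0.068 q6 -0.11 F [-0.6 -0.  -1. ] open 0.695
  turn 0.02 then  X 1.967  Y 6.631  Z -0.835 (units)
```

>>> {"method": "move_arm", "body": {
  "commands": [0,0.92,-0.12,0,0,0.92,-0.12,0,0,0.92,-0.12,0,0,0.92,-0.12,0,0,0.92,-0.12,0,0,0.92,-0.12,0,0,0.92,-0.12,0.02,0.6,0,0,0,0.7,0,0,0,0.7,0,0,0,0,0,0,0,0,0,0,0]
}}

```text
time: 25.42
eef_pos: [0.5594, 0.1577, 0.1591]
tcp_rot: [0.025, 0.707, -0.025, 0.707]
contact_force: [-0.0, -0.0, -1.2]
opening: 0.695
```

Run:
```python
from h import *
t=ctrl.read_camera('top');s=ctrl.read_camera('scene');cv2.imwrite('pics/top12.png',t[:,:,::-1]);cv2.imwrite('pics/scene12.png',s[:,:,::-1])
crop(s,'pics/s12.png',300,200,100,90,6.5)
crop(t,'pics/t12.png',210,150,100,110,5.4)
plan([.5592,.165,.06],-1.64+np.pi/2)
```

```text
t25.52 pos [0.5598 0.1579 0.1599] phi -0.071 q6 0.17 F [ 0.9 -0.5 -1.7] open 0.696
  turn -0.02 then  X 3.996  Y 0.283  Z -0.045 (units)
```

View pics/s12.png

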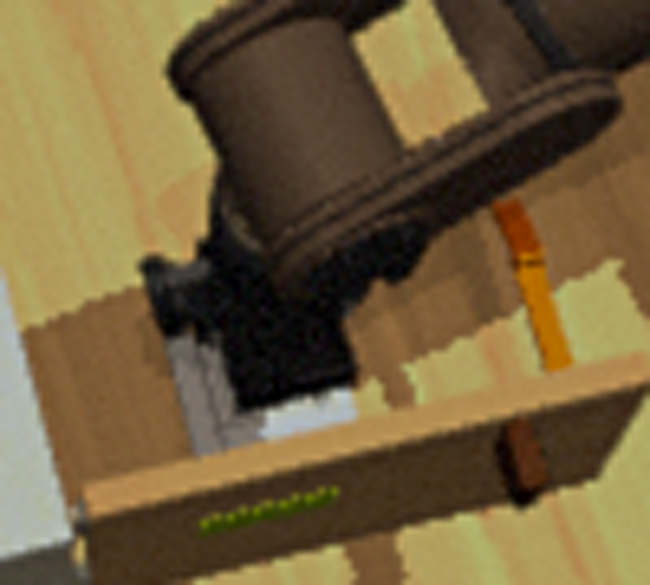

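View pics/t12.png

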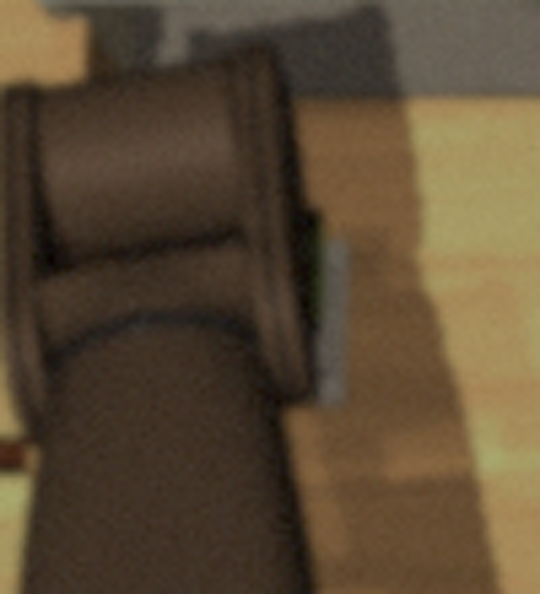

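Run:
```python
from h import *
for U,V in((300,290),(420,240),(175,75),(620,95)):
    print(U,V,[px2w('scene',300+U/6.5,200+V/6.5,z).round(3).tolist() for z in(.25,.3,.35,.4)])
# top: extents of wrist
for U,V in((40,90),(10,300),(270,50),(310,395),(30,430)):
    print(U,V,[px2w('top',210+U/5.4,150+V/5.4,z).round(3).tolist() for z in(.3,.35,.4)])
```

```text
300 290 [[0.559, 0.181, 0.25], [0.568, 0.195, 0.3], [0.576, 0.21, 0.35], [0.584, 0.224, 0.4]]
420 240 [[0.498, 0.176, 0.25], [0.508, 0.19, 0.3], [0.519, 0.205, 0.35], [0.53, 0.219, 0.4]]
175 75 [[0.579, 0.06, 0.25], [0.587, 0.079, 0.3], [0.594, 0.098, 0.35], [0.602, 0.117, 0.4]]
620 95 [[0.381, 0.137, 0.25], [0.396, 0.154, 0.3], [0.412, 0.17, 0.35], [0.427, 0.186, 0.4]]
40 90 [[0.616, 0.223, 0.3], [0.602, 0.212, 0.35], [0.588, 0.202, 0.4]]
10 300 [[0.522, 0.238, 0.3], [0.512, 0.227, 0.35], [0.503, 0.216, 0.4]]
270 50 [[0.628, 0.12, 0.3], [0.613, 0.114, 0.35], [0.599, 0.108, 0.4]]
310 395 [[0.472, 0.109, 0.3], [0.464, 0.104, 0.35], [0.456, 0.098, 0.4]]
30 430 [[0.465, 0.231, 0.3], [0.457, 0.22, 0.35], [0.45, 0.209, 0.4]]
```

>>> {"method": "move_arm", "body": {
  "commands": [0.8,0.28,-0.04,0,0.8,0,0,0,0.8,0,0,0,0.6,0,0,0,0.3,0,0,0,0,0,0,0,0,0,0,0]
}}

```text
time: 26.4
eef_pos: [0.5593, 0.1652, 0.0774]
tcp_rot: [0.025, 0.706, -0.025, 0.707]
contact_force: [0.1, -0.9, -1.0]
opening: 0.696
```

Run:
```python
from h import *
t=ctrl.read_camera('top');s=ctrl.read_camera('scene')
crop(s,'pics/s13.png',300,200,100,90,6.5)
crop(t,'pics/t13.png',210,150,100,110,5.4)
plan([.5592,.165,.06],-1.64+np.pi/2)
```

```text
t26.50 pos [0.5593 0.1652 0.0776] phi -0.071 q6 0.18 F [ 0.4 -0.3 -1.1] open 0.697
  turn -0.02 then  X 0.702  Y -0.009  Z -0.005 (units)
```

View pics/s13.png

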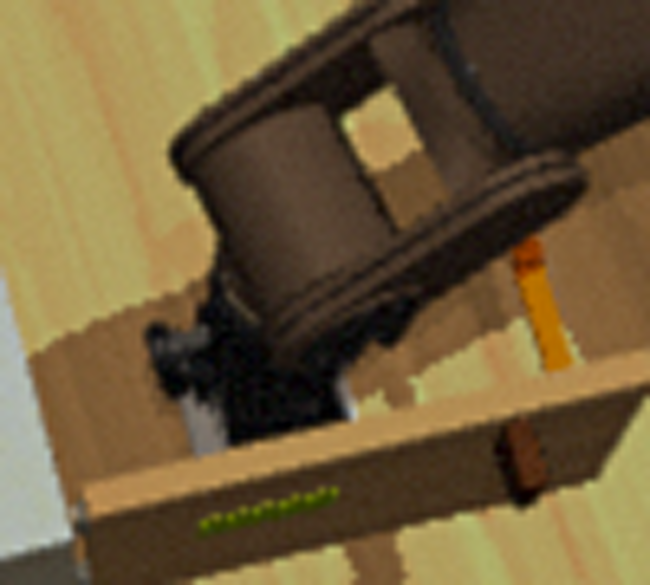

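Slow descent, feeling for contact.

>>> {"method": "move_arm", "body": {
  "commands": [0.2,0,0,0,0.15,0,0,0,0.1,0,0,0,0.1,0,0,0,0,0,0,0,0,0,0,0]
}}

```text
time: 27.25
eef_pos: [0.5587, 0.1651, 0.0629]
tcp_rot: [0.025, 0.707, -0.025, 0.707]
contact_force: [0.2, 0.3, -1.1]
opening: 0.694
```

>>> {"method": "move_arm", "body": {
  "commands": [0.06,0,0,0,0.06,0,0,0,0,0,0,0]
}}

```text
time: 27.62
eef_pos: [0.5585, 0.1651, 0.0596]
tcp_rot: [0.025, 0.707, -0.025, 0.707]
contact_force: [-0.5, 0.0, -0.7]
opening: 0.695
```

>>> {"method": "move_arm", "body": {
  "commands": [0.06,0,0,0,0.06,0,0,0,0,0,0,0]
}}

```text
time: 28.0
eef_pos: [0.5585, 0.1651, 0.0566]
tcp_rot: [0.025, 0.707, -0.025, 0.707]
contact_force: [-0.2, 0.5, -2.2]
opening: 0.694
```

>>> {"method": "move_arm", "body": {
  "commands": [0.06,0,0,0,0.04,0,0,0,0,0,0,0]
}}

```text
time: 28.38
eef_pos: [0.5589, 0.1652, 0.0563]
tcp_rot: [0.025, 0.707, -0.025, 0.707]
contact_force: [-4.7, -1.0, 8.1]
opening: 0.698
```

>>> {"method": "move_arm", "body": {
  "commands": [-0.04,0,0,0,0,0,0,0,0,0,0,0,-0.3,0,0,0,-1,0,0,0,-1,0,0,0,-1,0,0,0,-1,0,0,0,-1,0,0,0,-1,0,0,0,-0.7,-1,0,0,0,-1,0,0,0,-1,0,0,0,-1,0,0,0,-1,0,0,0,-1,0,0,0,-1,0,0,0,-1,0,0,0,0,0,0],
  "jaw": 78
}}

```text
time: 30.75
eef_pos: [0.5445, -0.0356, 0.2308]
tcp_rot: [0.026, 0.706, -0.026, 0.707]
contact_force: [0.4, 0.4, -0.2]
opening: 0.917
```

Run:
```python
from h import *
t=ctrl.read_camera('top');s=ctrl.read_camera('scene');cv2.imwrite('pics/top14.png',t[:,:,::-1]);cv2.imwrite('pics/scene14.png',s[:,:,::-1])
crop(s,'pics/s14.png',310,220,90,80,7)
crop(t,'pics/t14.png',210,150,100,110,5.4)
for k in 'BCD': print(k,fitpan({'top':t,'scene':s},G[k]))
print('seat',fitpan({'top':t},[.559,.165,-1.64],zb=.034),fitpan({'top':t},[.559,.165,-1.64],zb=.040))
plan([.5909,-.3468,.23],-.325+np.pi/2)
```

```text
B (array([ 0.59095822, -0.3462612 , -0.32528335]), np.float64(0.11237109751415733))
C (array([ 0.41023692, -0.18480345, -0.22094884]), np.float64(1.292300771060717))
D (array([ 0.43287954, -0.32970793, -0.84281763]), np.float64(2.0487236111412077))
seat (array([ 0.558241  ,  0.16634517, -1.61870817]), np.float64(0.10486592079559581)) (array([ 0.55705964,  0.16684411, -1.63867057]), np.float64(0.10960960960960961))
t30.85 pos [ 0.5445 -0.0341  0.2306] phi -0.071 q6 -0.18 F [-0.2  0.2  0.1] open 0.912
  turn -15.09 then  X 0.024  Y -5.752  Z -11.259 (units)
```

View pics/s14.png

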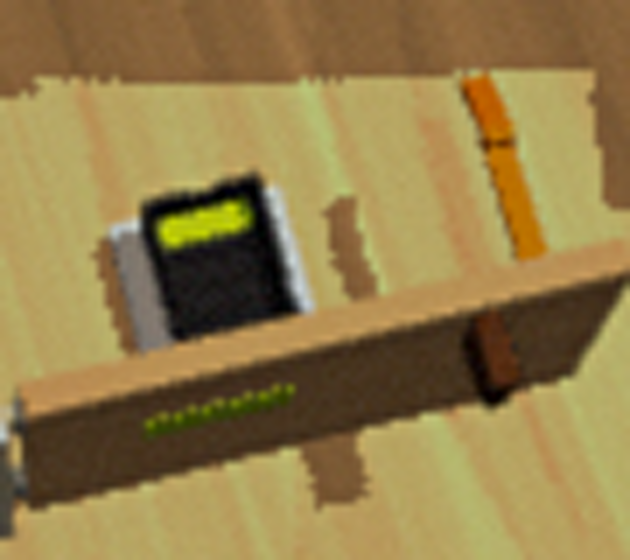

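View pics/t14.png

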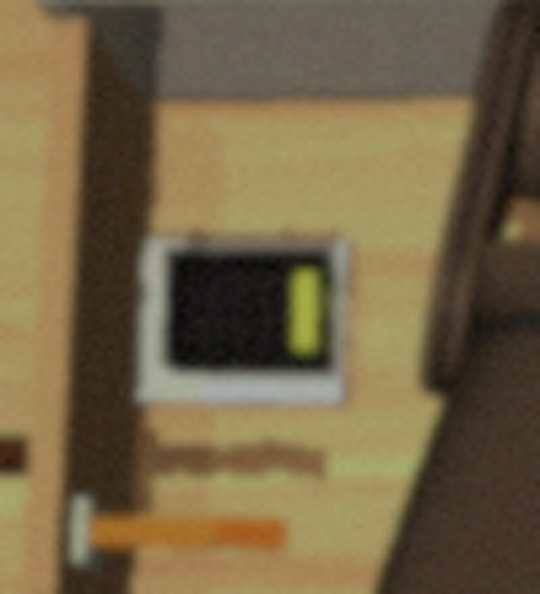

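View pics/scene14.png

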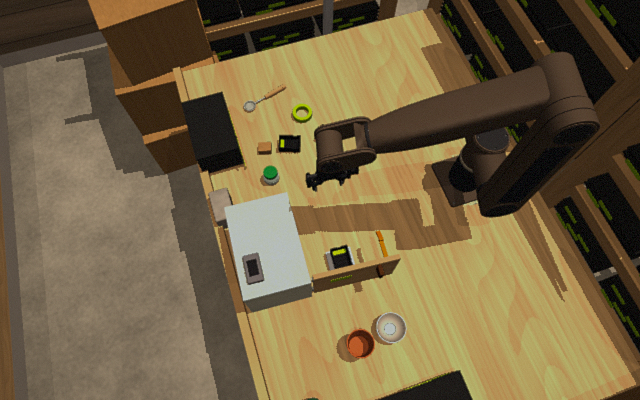

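>>> {"method": "move_arm", "body": {
  "commands": [0,0,0,-1,0,0,0,-1,0,0,0,-1,0,0,0,-1,0,0,0,-1,0,0,0,-1,0,0,0,-1,0,0,0,-1,0,0,0,-1,0,0,0,-1,0,0,0,-1,0,0,0,-1,0,0,0,-1,0,0,0,-1,0,0,0,-1,0,-0.48,-0.94,-0.1,0,-0.48,-0.94,0,0,-0.48,-0.94,0,0,-0.48,-0.94,0,0,-0.48,-0.94,0]
}}

```text
time: 33.35
eef_pos: [0.5642, -0.1645, 0.2304]
tcp_rot: [-0.413, 0.574, 0.413, 0.574]
contact_force: [0.4, 0.1, 0.7]
opening: 0.913
```

>>> {"method": "move_arm", "body": {
  "commands": [0,-0.48,-0.94,0,0,-0.48,-0.94,0,0,-0.48,-0.94,0,0,-0.48,-0.94,0,0,-0.48,-0.94,0,0,-0.48,-0.94,0,0,-0.48,-0.94,0,0,0,0,0,0,0,0,0]
}}

```text
time: 34.48
eef_pos: [0.591, -0.3475, 0.23]
tcp_rot: [-0.412, 0.574, 0.413, 0.574]
contact_force: [-0.6, -0.4, 0.3]
opening: 0.914
```

Run:
```python
from h import *
plan([.591,-.3465,.0225],-.325+np.pi/2)
t=ctrl.read_camera('top');s=ctrl.read_camera('scene');cv2.imwrite('pics/scene15.png',s[:,:,::-1])
crop(s,'pics/s15.png',240,90,130,110,5)
for k in 'BCD': print(k,fitpan({'top':t,'scene':s},G[k]),fitpan({'scene':s},G[k]))
```

```text
t34.48 pos [ 0.591  -0.3475  0.23  ] phi 1.247 q6 -1.93 F [-0.6 -0.4  0.3] open 0.914
  turn 0.01 then  X 8.298  Y 0.011  Z 0.038 (units)
B (array([ 0.5923078 , -0.34875127, -0.38562911]), np.float64(0.9100729732757481)) (array([ 0.59137745, -0.34664394, -0.31607516]), np.float64(0.08802588996763754))
C (array([ 0.41021527, -0.18165481, -0.32379295]), np.float64(0.609553644146167)) (array([ 0.41007114, -0.1840408 , -0.32208439]), np.float64(0.08021806853582554))
D (array([ 0.43615221, -0.32994627, -0.6777597 ]), np.float64(1.1181699578959854)) (array([ 0.43514024, -0.33300932, -0.77626939]), np.float64(0.09392))
```

View pics/s15.png

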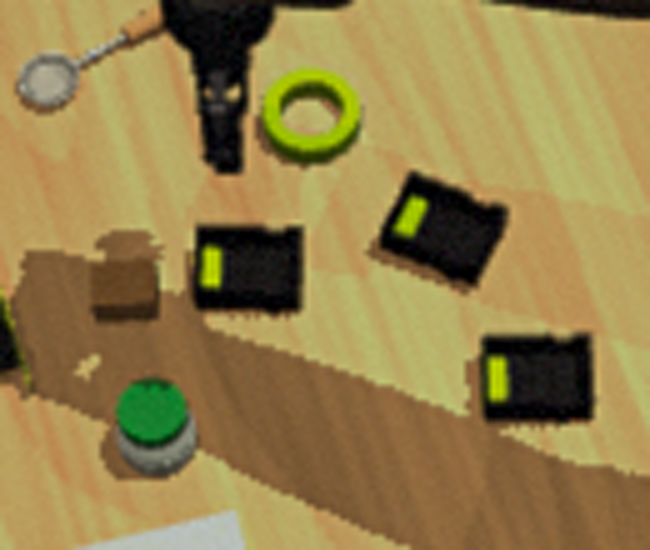

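>>> {"method": "move_arm", "body": {
  "commands": [1,0,0.04,0,1,0,0,0,1,0,0,0,1,0,0,0,1,0,0,0,1,0,0,0,0.9,0,0,0,0.6,0,0,0,0.5,0,0,0,0.3,0,0,0,0,0,0,0,0,0,0,0]
}}

```text
time: 36.08
eef_pos: [0.5919, -0.347, 0.0236]
tcp_rot: [-0.413, 0.574, 0.412, 0.574]
contact_force: [-0.7, 0.4, -0.0]
opening: 0.915
```

>>> {"method": "move_arm", "body": {
  "commands": [0,0,0,0,0,0,0,0,0,0,0,0,0,0,0,0,0,0,0,0],
  "jaw": 50
}}

```text
time: 36.7
eef_pos: [0.5921, -0.3472, 0.0241]
tcp_rot: [-0.414, 0.574, 0.412, 0.574]
contact_force: [-0.5, -0.6, 5.7]
opening: 0.696
```

>>> {"method": "move_arm", "body": {
  "commands": [-0.5,0,0,0,-1,0,0,0,-1,0,0,0,-1,0,0,0,-1,0,0,0,-1,0,0,0,-1,0,0,0,-1,0,0,1,0,0,0,1,0,0,0,1,0,0,0,1,0,0,0,1,0,0,0,1,0,0,0,1,0,0,0,1,0,0,0,1,0,0,0,1,0,0,0,1]
}}

```text
time: 38.95
eef_pos: [0.5908, -0.3459, 0.2092]
tcp_rot: [-0.099, 0.701, 0.101, 0.699]
contact_force: [0.1, -0.5, -1.0]
opening: 0.697
```

Run:
```python
from h import *
plan([.5589,.165,.21],-1.641+np.pi/2)
s=ctrl.read_camera('scene')
crop(s,'pics/s16.png',240,90,130,110,5)
```

```text
t38.95 pos [ 0.5908 -0.3459  0.2092] phi 0.284 q6 -0.96 F [ 0.1 -0.5 -1. ] open 0.697
  turn 4.06 then  X -0.030  Y 20.295  Z -2.705 (units)
```

View pics/s16.png

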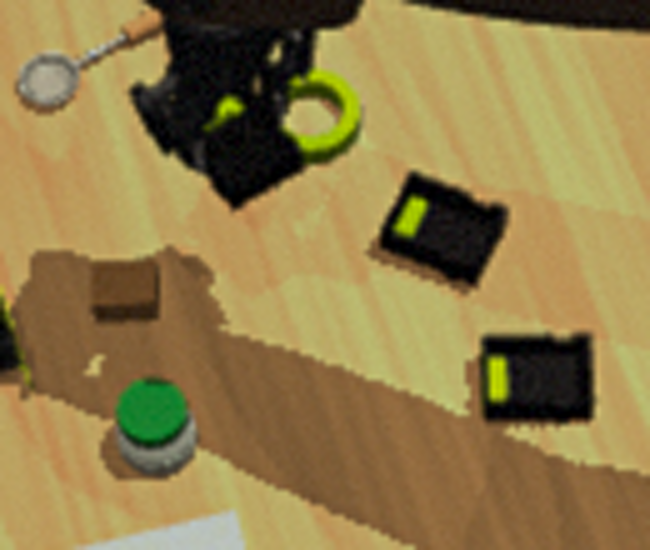

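>>> {"method": "move_arm", "body": {
  "commands": [0,0,0,1,0,0,0,1,0,0,0,1,0,0,0,1,0,0.97,-0.13,0.06,0,0.97,-0.13,0,0,0.97,-0.13,0,0,0.97,-0.13,0,0,0.97,-0.13,0,0,0.97,-0.13,0,0,0.97,-0.13,0,0,0.97,-0.13,0,0,0.97,-0.13,0,0,0.97,-0.13,0,0,0.97,-0.13,0,0,0.97,-0.13,0,0,0.97,-0.13,0,0,0.97,-0.13,0,0,0.97,-0.13,0,0,0.97,-0.13,0]
}}

```text
time: 41.5
eef_pos: [0.5651, 0.0455, 0.2104]
tcp_rot: [0.024, 0.707, -0.024, 0.707]
contact_force: [-0.2, -0.1, -2.1]
opening: 0.693
```

>>> {"method": "move_arm", "body": {
  "commands": [0,0.95,-0.13,0,0,0.95,-0.13,0,0,0.95,-0.13,0,0,0.95,-0.13,0,0.6,0.5,-0.06,0,0.8,0.3,0,0,0.8,0,0,0,0.8,0,0,0,0.4,0,0,0,0,0,0,0,0,0,0,0,0,0,0,0]
}}

```text
time: 43.0
eef_pos: [0.5595, 0.1597, 0.1265]
tcp_rot: [0.024, 0.706, -0.024, 0.707]
contact_force: [0.1, -0.1, -1.0]
opening: 0.693
```

Run:
```python
from h import *
plan([.5589,.165,.088],-1.641+np.pi/2)
s=ctrl.read_camera('scene')
crop(s,'pics/s17.png',300,200,100,90,6.5)
```

```text
t43.00 pos [0.5595 0.1597 0.1265] phi -0.067 q6 0.17 F [ 0.1 -0.1 -1. ] open 0.693
  turn 0.03 then  X 1.539  Y 0.209  Z -0.038 (units)
```

View pics/s17.png

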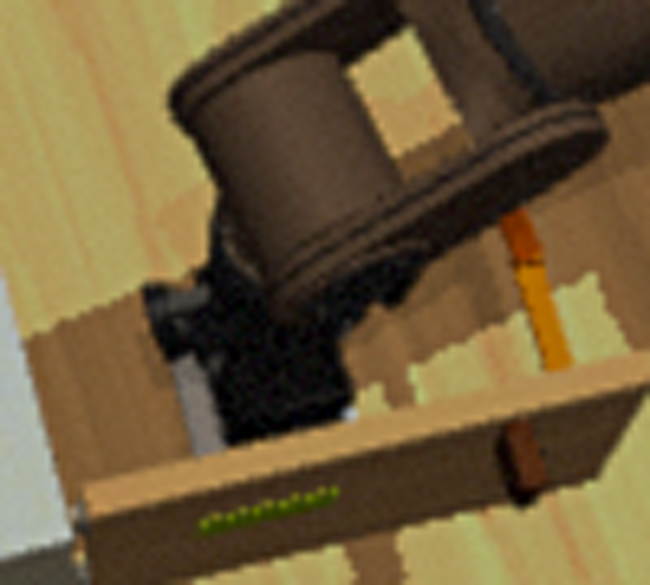

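>>> {"method": "move_arm", "body": {
  "commands": [0.3,0.2,-0.04,0.03,0.4,0,0,0,0.3,0,0,0,0.15,0,0,0,0.1,0,0,0,0,0,0,0,0,0,0,0]
}}

```text
time: 43.92
eef_pos: [0.5583, 0.1648, 0.0944]
tcp_rot: [0.025, 0.706, -0.025, 0.707]
contact_force: [0.8, -0.7, -2.8]
opening: 0.695
```

>>> {"method": "move_arm", "body": {
  "commands": [0.06,0,0,0,0.06,0,0,0,0.06,0,0,0,0,0,0,0]
}}

```text
time: 44.42
eef_pos: [0.5579, 0.1647, 0.0893]
tcp_rot: [0.025, 0.707, -0.025, 0.707]
contact_force: [-1.0, 0.4, -2.1]
opening: 0.692
```

>>> {"method": "move_arm", "body": {
  "commands": [0.05,0,0,0,0.05,0,0,0,0,0,0,0]
}}

```text
time: 44.8
eef_pos: [0.5582, 0.1648, 0.088]
tcp_rot: [0.025, 0.707, -0.025, 0.707]
contact_force: [-2.2, -0.9, 4.8]
opening: 0.689
```

>>> {"method": "move_arm", "body": {
  "commands": [0,0,0,0,0,0,0,0,0,0,0,0,-0.3,0,0,0,-1,0,0,0,-1,0,0,0,-1,0,0,0,-1,0,0,0,-1,0,0,0,-0.5,-1,0,0,0,-1,0,0,0,-1,0,0,0,-1,0,0,0,-1,0,0,0,-1,0,0,0,-1,0,0,0,-1,0,0,0,0,0,0],
  "jaw": 78
}}

```text
time: 47.05
eef_pos: [0.5441, -0.036, 0.2326]
tcp_rot: [0.025, 0.706, -0.026, 0.707]
contact_force: [0.1, 0.2, 0.5]
opening: 0.913
```

Run:
```python
from h import *
t=ctrl.read_camera('top');s=ctrl.read_camera('scene');cv2.imwrite('pics/top18.png',t[:,:,::-1]);cv2.imwrite('pics/scene18.png',s[:,:,::-1])
crop(s,'pics/s18.png',310,220,90,80,7)
for k in 'CD': print(k,fitpan({'top':t,'scene':s},G[k]),fitpan({'top':t},G[k]))
plan([.4102,-.1841,.23],-.323+np.pi/2)
plan([.4348,-.3328,.23],-.765+np.pi/2)
```

```text
C (array([ 0.40987532, -0.18569653, -0.25016598]), np.float64(1.2908804310169755)) (array([ 0.40931883, -0.18429344, -0.35299739]), np.float64(0.12451325792694233))
D (array([ 0.43310095, -0.32999318, -0.78694741]), np.float64(2.0180563979410167)) (array([ 0.43301624, -0.33210245, -0.77380143]), np.float64(0.12332488228902572))
t47.15 pos [ 0.5441 -0.0345  0.2324] phi -0.070 q6 -0.18 F [0.6 0.5 0.2] open 0.915
  turn -15.10 then  X 0.097  Y 3.182  Z -7.374 (units)
t47.15 pos [ 0.5441 -0.0345  0.2324] phi -0.070 q6 -0.18 F [0.6 0.5 0.2] open 0.915
  turn -10.04 then  X 0.097  Y -5.107  Z -11.635 (units)
```

View pics/s18.png

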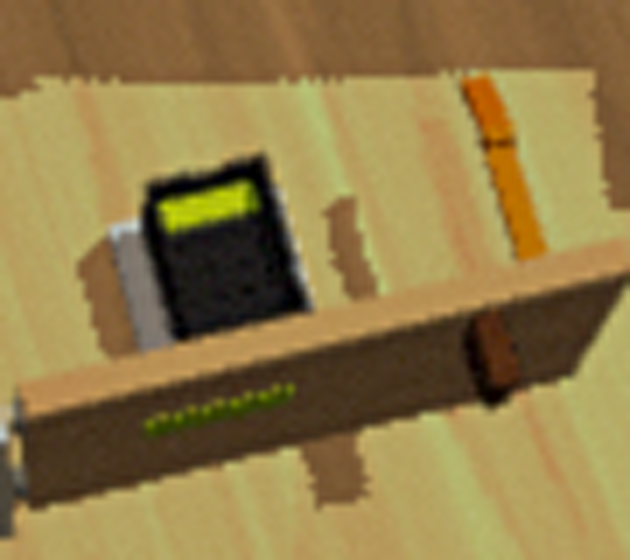

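View pics/top18.png

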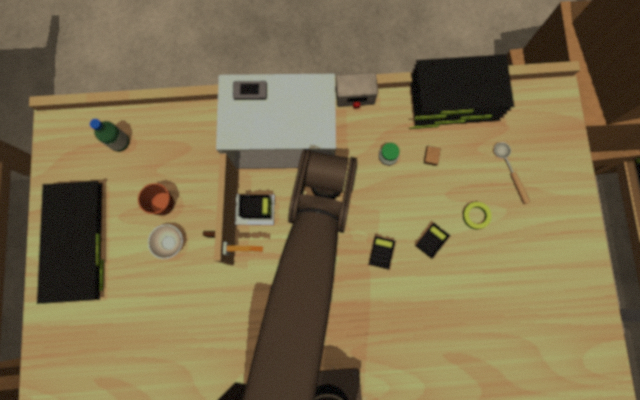

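>>> {"method": "move_arm", "body": {
  "commands": [0,0,0,-1,0,0,0,-1,0,0,0,-1,0,0,0,-1,0,0,0,-1,0,0,0,-1,0,0,0,-1,0,0,0,-1,0,0,0,-1,0,0,0,-1,0,0,0,-1,0,0,0,-1,0,0,0,-1,0,0,0,-1,0,0,0,-1,0,0.4,-0.92,-0.1,0,0.4,-0.92,0,0,0.4,-0.92,0,0,0.4,-0.92,0,0,0.4,-0.92,0]
}}

```text
time: 49.65
eef_pos: [0.4597, -0.1273, 0.2323]
tcp_rot: [-0.414, 0.573, 0.414, 0.574]
contact_force: [0.4, 0.3, -0.7]
opening: 0.917
```

>>> {"method": "move_arm", "body": {
  "commands": [0,0.4,-0.92,0,0,0.4,-0.92,0,0,0.4,-0.92,0,0,0,0,0,0,0,0,0]
}}

```text
time: 50.28
eef_pos: [0.4102, -0.183, 0.2323]
tcp_rot: [-0.413, 0.573, 0.413, 0.574]
contact_force: [-0.1, 1.1, -0.3]
opening: 0.915
```

Run:
```python
from h import *
s=ctrl.read_camera('scene');cv2.imwrite('pics/scene19.png',s[:,:,::-1])
crop(s,'pics/s19.png',270,90,130,110,5)
for k in 'CD': print(k,fitpan({'scene':s},G[k]))
plan([.4102,-.1841,.0225],-.323+np.pi/2)
```

```text
C (array([ 0.41022058, -0.18406534, -0.32468526]), np.float64(0.07296538821328344))
D (array([ 0.43409495, -0.33265269, -0.77626285]), np.float64(0.09689798528941478))
t50.33 pos [ 0.4102 -0.1829  0.2322] phi 1.249 q6 -1.90 F [-0.9 -0.2 -0. ] open 0.915
  turn 0.01 then  X 8.388  Y -0.014  Z -0.045 (units)
```

View pics/s19.png

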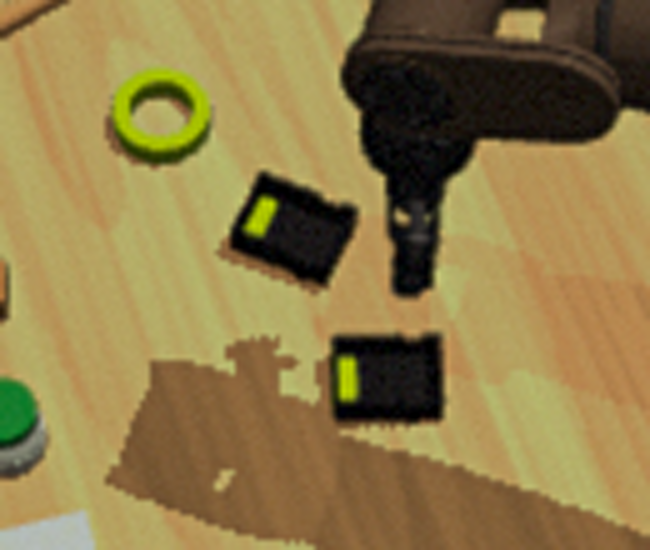

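>>> {"method": "move_arm", "body": {
  "commands": [1,-0.04,-0.04,0,1,0,0,0,1,0,0,0,1,0,0,0,1,0,0,0,1,0,0,0,0.9,0,0,0,0.6,0,0,0,0.5,0,0,0,0.36,0,0,0,0,0,0,0,0,0,0,0]
}}

```text
time: 51.82
eef_pos: [0.4108, -0.1853, 0.0236]
tcp_rot: [-0.414, 0.574, 0.413, 0.574]
contact_force: [0.5, -1.2, 0.1]
opening: 0.915
```

>>> {"method": "move_arm", "body": {
  "commands": [0,0,0,0,0,0,0,0,0,0,0,0,0,0,0,0,0,0,0,0],
  "jaw": 50
}}

```text
time: 52.45
eef_pos: [0.411, -0.1855, 0.024]
tcp_rot: [-0.414, 0.574, 0.413, 0.574]
contact_force: [-1.9, 0.2, 5.5]
opening: 0.698
```

>>> {"method": "move_arm", "body": {
  "commands": [-0.5,0,0,0,-1,0,0,0,-1,0,0,0,-1,0,0,0,-1,0,0,0,-1,0,0,0,-1,0,0,0,-1,0,0,1,-0.5,0,0,1,0,0,0,1,0,0,0,1,0,0,0,1,0,0,0,1,0,0,0,1,0,0,0,1,0,0,0,1,0,0,0,1,0,0,0,1]
}}

```text
time: 54.7
eef_pos: [0.4097, -0.1844, 0.2226]
tcp_rot: [-0.1, 0.7, 0.101, 0.7]
contact_force: [0.3, -0.6, -1.6]
opening: 0.693
```

Run:
```python
from h import *
plan([.5585,.165,.22],-1.641+np.pi/2)
s=ctrl.read_camera('scene')
crop(s,'pics/s20.png',270,90,130,110,5)
```

```text
t54.70 pos [ 0.4097 -0.1844  0.2226] phi 0.285 q6 -0.93 F [ 0.3 -0.6 -1.6] open 0.693
  turn 4.07 then  X 0.105  Y 14.359  Z 4.959 (units)
```

View pics/s20.png

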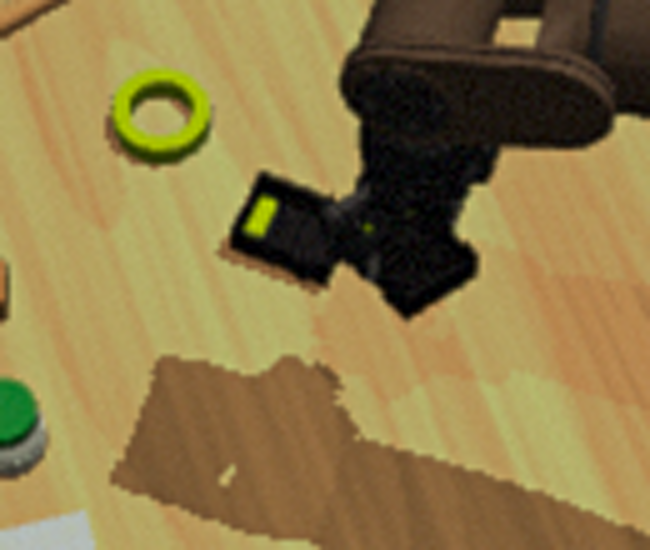

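>>> {"method": "move_arm", "body": {
  "commands": [0,0,0,1,0,0,0,1,0,0,0,1,0,0,0,1,0,0.94,0.33,0.07,0,0.94,0.33,0,0,0.94,0.33,0,0,0.94,0.33,0,0,0.94,0.33,0,0,0.94,0.33,0,0,0.94,0.33,0,0,0.94,0.33,0,0,0.94,0.33,0,0,0.94,0.33,0,0,0.94,0.33,0,0,0.94,0.33,0,0,0.94,0.33,0,0,0.94,0.33,0,0,0.94,0.33,0,0,0,0,0]
}}

```text
time: 57.25
eef_pos: [0.557, 0.1595, 0.2226]
tcp_rot: [0.023, 0.707, -0.023, 0.706]
contact_force: [-0.2, 0.9, -1.6]
opening: 0.696
```

Run:
```python
from h import *
plan([.5585,.165,.118],-1.641+np.pi/2)
```

```text
t57.25 pos [0.557  0.1595 0.2226] phi -0.064 q6 0.17 F [-0.2  0.9 -1.6] open 0.696
  turn 0.07 then  X 4.185  Y 0.223  Z 0.046 (units)
```

>>> {"method": "move_arm", "body": {
  "commands": [0.8,0.2,0.04,0.07,0.9,0,0,0,0.8,0,0,0,0.6,0,0,0,0.4,0,0,0,0.25,0,0,0,0,0,0,0,0,0,0,0]
}}

```text
time: 58.25
eef_pos: [0.5592, 0.1635, 0.1301]
tcp_rot: [0.026, 0.706, -0.026, 0.707]
contact_force: [-0.4, -0.3, -0.7]
opening: 0.694
```

Run:
```python
from h import *
plan([.5585,.165,.118],-1.641+np.pi/2)
```

```text
t58.25 pos [0.5592 0.1635 0.1301] phi -0.073 q6 0.18 F [-0.4 -0.3 -0.7] open 0.694
  turn -0.03 then  X 0.484  Y 0.058  Z -0.031 (units)
```

>>> {"method": "move_arm", "body": {
  "commands": [0.1,0.05,-0.02,0,0.1,0,0,0,0.1,0,0,0,0.06,0,0,0,0,0,0,0,0,0,0,0]
}}

```text
time: 59.0
eef_pos: [0.5583, 0.1647, 0.1204]
tcp_rot: [0.026, 0.707, -0.026, 0.707]
contact_force: [-0.2, 0.6, -1.3]
opening: 0.695
```

>>> {"method": "move_arm", "body": {
  "commands": [0.05,0,0,0,0.05,0,0,0,0,0,0,0,0,0,0,0]
}}

```text
time: 59.5
eef_pos: [0.5583, 0.1647, 0.1181]
tcp_rot: [0.026, 0.707, -0.026, 0.707]
contact_force: [-0.1, 0.1, 0.5]
opening: 0.695
```

>>> {"method": "move_arm", "body": {
  "commands": [0.04,0,0,0,0.02,0,0,0,0,0,0,0]
}}

```text
time: 59.88
eef_pos: [0.5584, 0.1647, 0.118]
tcp_rot: [0.026, 0.707, -0.026, 0.707]
contact_force: [-4.3, -0.9, 7.0]
opening: 0.699
```

>>> {"method": "move_arm", "body": {
  "commands": [0,0,0,0,0,0,0,0,0,0,0,0,-0.3,0,0,0,-1,0,0,0,-1,0,0,0,-1,0,0,0,-1,0,0,0,-0.3,-1,0,0,0,-1,0,0,0,-1,0,0,0,-1,0,0,0,-1,0,0,0,-1,0,0,0,-1,0,0,0,-1,0,0,0,0,0,0],
  "jaw": 78
}}

```text
time: 62.0
eef_pos: [0.5437, -0.036, 0.2318]
tcp_rot: [0.027, 0.706, -0.027, 0.707]
contact_force: [0.7, -1.3, 0.5]
opening: 0.919
```

Run:
```python
from h import *
t=ctrl.read_camera('top');s=ctrl.read_camera('scene');cv2.imwrite('pics/top21.png',t[:,:,::-1]);cv2.imwrite('pics/scene21.png',s[:,:,::-1])
crop(s,'pics/s21.png',310,220,90,80,7)
for k in 'D': print(k,fitpan({'scene':s},G[k]),fitpan({'top':t},G[k]))
plan([.4343,-.3328,.23],-.77+np.pi/2)
```

```text
D (array([ 0.42333939, -0.29617134, -1.04227184]), np.float64(3.4315173899661433)) (array([ 0.43237229, -0.33170498, -0.79915779]), np.float64(0.12169264226168902))
t62.10 pos [ 0.5437 -0.0346  0.2316] phi -0.074 q6 -0.18 F [-0.6 -0.2 -0.4] open 0.908
  turn -10.02 then  X 0.066  Y -5.163  Z -11.609 (units)
```

View pics/s21.png

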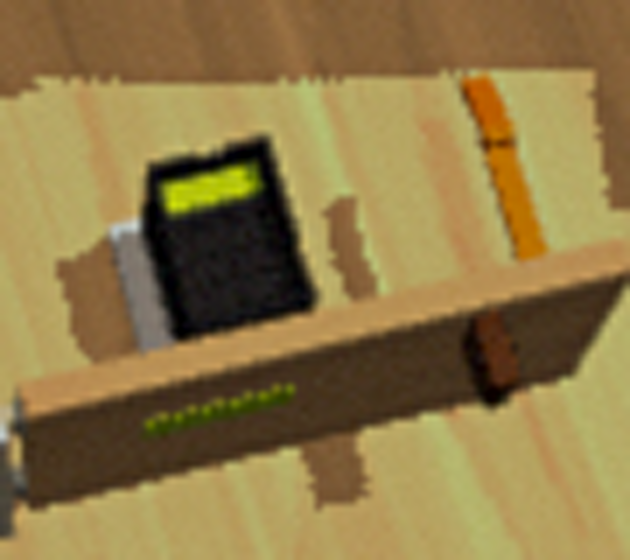

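View pics/top21.png

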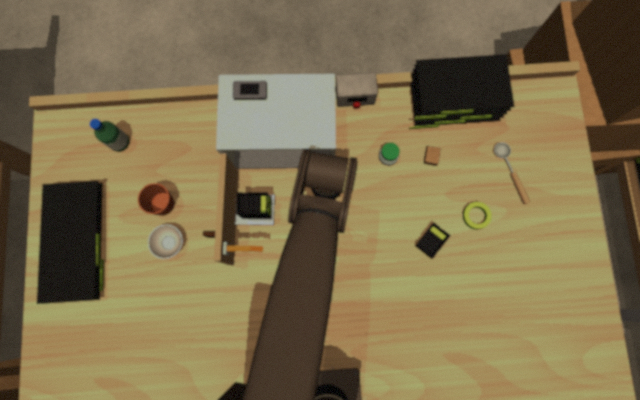

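Three are stacked square. Now the last pan, D.

>>> {"method": "move_arm", "body": {
  "commands": [0,0,0,-1,0,0,0,-1,0,0,0,-1,0,0,0,-1,0,0,0,-1,0,0,0,-1,0,0,0,-1,0,0,0,-1,0,0,0,-1,0,0,0,-1,0,-0.43,-0.97,0,0,-0.43,-0.97,0,0,-0.43,-0.97,0,0,-0.43,-0.97,0,0,-0.43,-0.97,0,0,-0.43,-0.97,0,0,-0.43,-0.97,0,0,-0.43,-0.97,0,0,-0.43,-0.97,0,0,-0.43,-0.97,0]
}}

```text
time: 64.6
eef_pos: [0.4519, -0.2834, 0.2315]
tcp_rot: [-0.276, 0.651, 0.276, 0.651]
contact_force: [0.4, -0.2, -0.4]
opening: 0.91
```

>>> {"method": "move_arm", "body": {
  "commands": [0,-0.43,-0.97,0,0,-0.43,-0.97,0,0,0,0,0,0,0,0,0]
}}

```text
time: 65.1
eef_pos: [0.4337, -0.3323, 0.2313]
tcp_rot: [-0.275, 0.651, 0.276, 0.651]
contact_force: [0.1, 0.4, 0.2]
opening: 0.91
```

Run:
```python
from h import *
s=ctrl.read_camera('scene')
crop(s,'pics/s22.png',270,90,130,110,5)
for k in 'D': print(k,fitpan({'scene':s},G[k]))
plan([.4343,-.3328,.0225],-.77+np.pi/2)
```

```text
D (array([ 0.43499344, -0.33296414, -0.77605073]), np.float64(0.09239130434782608))
t65.15 pos [ 0.4337 -0.3322  0.2313] phi 0.801 q6 -1.64 F [ 0.3 -0.5 -0.5] open 0.910
  turn -0.00 then  X 8.351  Y -0.033  Z -0.002 (units)
```

View pics/s22.png

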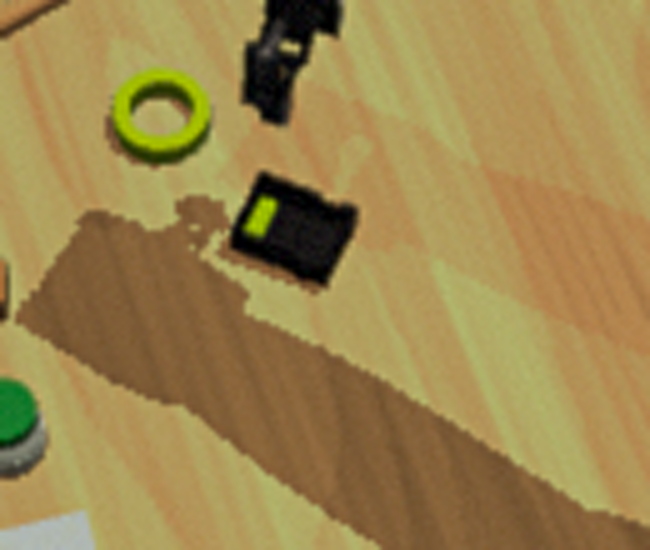

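>>> {"method": "move_arm", "body": {
  "commands": [1,-0.07,0,0,1,0,0,0,1,0,0,0,1,0,0,0,1,0,0,0,1,0,0,0,0.9,0,0,0,0.6,0,0,0,0.5,0,0,0,0.34,0,0,0,0,0,0,0,0,0,0,0]
}}

```text
time: 66.65
eef_pos: [0.4348, -0.335, 0.0235]
tcp_rot: [-0.276, 0.651, 0.275, 0.652]
contact_force: [0.1, -0.7, 0.4]
opening: 0.912
```

>>> {"method": "move_arm", "body": {
  "commands": [0,0,0,0,0,0,0,0,0,0,0,0,0,0,0,0,0,0,0,0],
  "jaw": 50
}}

```text
time: 67.28
eef_pos: [0.435, -0.3353, 0.0238]
tcp_rot: [-0.276, 0.651, 0.275, 0.652]
contact_force: [-0.8, 0.3, 5.6]
opening: 0.694
```

>>> {"method": "move_arm", "body": {
  "commands": [-0.5,0,0,0,-1,0,0,0,-1,0,0,0,-1,0,0,0,-1,0,0,0,-1,0,0,0,-1,0,0,0,-1,0,0,1,-1,0,0,1,-0.3,0,0,1,0,0,0,1,0,0,0,1,0,0,0,1,0,0,0,1,0,0,0,1,0,0,0,1,0,0,0,0]
}}

```text
time: 69.4
eef_pos: [0.434, -0.334, 0.2423]
tcp_rot: [-0.005, 0.707, 0.006, 0.707]
contact_force: [0.9, 0.5, -2.1]
opening: 0.691
```

Run:
```python
from h import *
plan([.5583,.1647,.235],-1.641+np.pi/2)
s=ctrl.read_camera('scene')
crop(s,'pics/s23.png',270,60,130,110,5)
```

```text
t69.40 pos [ 0.434  -0.334   0.2423] phi 0.015 q6 -0.86 F [ 0.9  0.5 -2.1] open 0.691
  turn 0.98 then  X 0.292  Y 20.249  Z 3.560 (units)
```

View pics/s23.png

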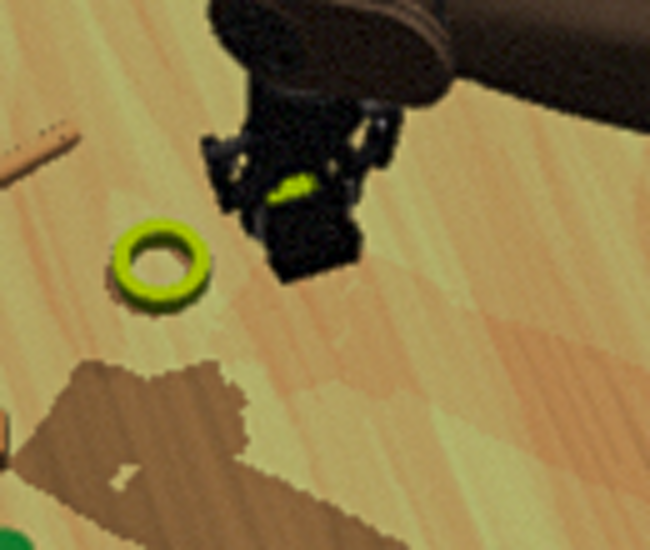

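>>> {"method": "move_arm", "body": {
  "commands": [0,0,0,0.98,0,0.95,0.17,0,0,0.95,0.17,0,0,0.95,0.17,0,0,0.95,0.17,0,0,0.95,0.17,0,0,0.95,0.17,0,0,0.95,0.17,0,0,0.95,0.17,0,0,0.95,0.17,0,0,0.95,0.17,0,0,0.95,0.17,0,0,0.95,0.17,0,0,0.95,0.17,0,0,0.95,0.17,0,0,0.95,0.17,0,0,0.95,0.17,0,0,0.95,0.17,0,0,0.95,0.17,0,0,0.95,0.17,0]
}}

```text
time: 71.95
eef_pos: [0.5471, 0.1106, 0.2426]
tcp_rot: [0.025, 0.707, -0.025, 0.706]
contact_force: [-0.1, 0.1, -1.5]
opening: 0.699
```

>>> {"method": "move_arm", "body": {
  "commands": [0.2,0.9,0.17,0,0.2,0.9,0.17,0,0,0,0,0,0,0,0,0]
}}

```text
time: 72.45
eef_pos: [0.5587, 0.1537, 0.2327]
tcp_rot: [0.025, 0.707, -0.025, 0.706]
contact_force: [0.7, 0.4, -0.6]
opening: 0.695
```

Run:
```python
from h import *
plan([.5583,.164,.148],-1.641+np.pi/2)
```

```text
t72.45 pos [0.5587 0.1537 0.2327] phi -0.071 q6 0.16 F [ 0.7  0.4 -0.6] open 0.695
  turn -0.01 then  X 3.389  Y 0.411  Z -0.046 (units)
```

>>> {"method": "move_arm", "body": {
  "commands": [0.5,0.4,-0.04,0,0.8,0,0,0,0.7,0,0,0,0.5,0,0,0,0.3,0,0,0,0.1,0,0,0,0,0,0,0,0,0,0,0]
}}

```text
time: 73.45
eef_pos: [0.5592, 0.1642, 0.1611]
tcp_rot: [0.025, 0.706, -0.025, 0.707]
contact_force: [0.5, 0.3, -1.2]
opening: 0.692
```

Run:
```python
from h import *
plan([.5583,.164,.148],-1.641+np.pi/2)
```

```text
t73.45 pos [0.5592 0.1642 0.1611] phi -0.072 q6 0.18 F [ 0.5  0.3 -1.2] open 0.692
  turn -0.01 then  X 0.525  Y -0.009  Z -0.035 (units)
```

>>> {"method": "move_arm", "body": {
  "commands": [0.12,0,-0.02,0,0.1,0,0,0,0.1,0,0,0,0.08,0,0,0,0,0,0,0,0,0,0,0]
}}

```text
time: 74.2
eef_pos: [0.5582, 0.1641, 0.1504]
tcp_rot: [0.025, 0.707, -0.025, 0.707]
contact_force: [-0.0, 0.3, -1.9]
opening: 0.697
```

>>> {"method": "move_arm", "body": {
  "commands": [0.05,0,0,0,0.05,0,0,0,0.03,0,0,0,0,0,0,0,0,0,0,0]
}}

```text
time: 74.82
eef_pos: [0.5583, 0.1642, 0.1478]
tcp_rot: [0.025, 0.707, -0.025, 0.707]
contact_force: [-2.5, 0.1, 4.3]
opening: 0.701
```

>>> {"method": "move_arm", "body": {
  "commands": [0,0,0,0,0,0,0,0,0,0,0,0,-0.3,0,0,0,-1,0,0,0,-1,0,0,0,-1,0,0,0,-1,0,0,0,-1,-1,0,0,-1,-1,0,0,0,-1,0,0,0,-1,0,0,0,-1,0,0,0,-1,0,0,0,-1,0,0,0,-1,0,0,0,0,0,0],
  "jaw": 78
}}

```text
time: 76.95
eef_pos: [0.5439, -0.0366, 0.3051]
tcp_rot: [0.026, 0.706, -0.026, 0.707]
contact_force: [0.8, 0.1, 0.8]
opening: 0.916
```

```bash
sed -i 's/^H=.*/H=np.array([.6815,.2305])/' h.py
python3 - <<'E'
from h import *
t=ctrl.read_camera('top');s=ctrl.read_camera('scene');cv2.imwrite('pics/top24.png',t[:,:,::-1]);cv2.imwrite('pics/scene24.png',s[:,:,::-1])
crop(s,'pics/s24.png',310,215,90,80,7);crop(t,'pics/t24.png',210,150,100,110,5.4)
def chk(zb):
    return fitpan({'top':t,'scene':s},[.559,.165,-1.64],zb=zb)
plan([*door(1.58,-.035,-.25),.29])
E
```

```text
t77.05 pos [ 0.5439 -0.0351  0.3049] phi -0.072 q6 -0.18 F [-0.5  0.1  0. ] open 0.916
  turn 0.00 then  X 0.596  Y 12.366  Z -5.279 (units)
```

View pics/s24.png

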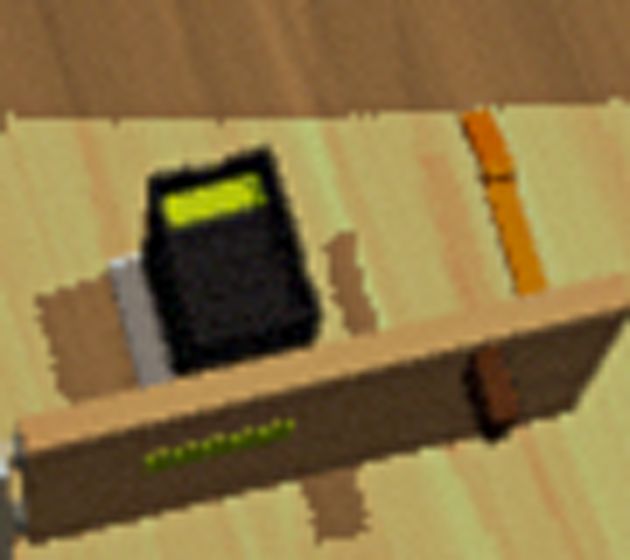

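View pics/t24.png

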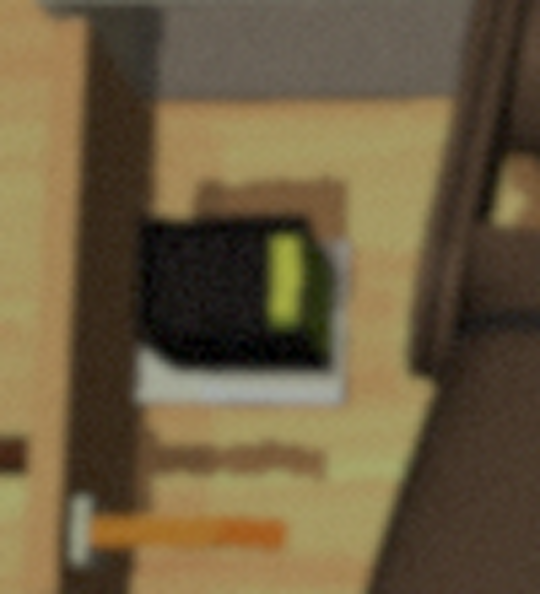

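>>> {"method": "move_arm", "body": {
  "commands": [0,0.95,-0.41,0,0,0.95,-0.41,0,0,0.95,-0.41,0,0,0.95,-0.41,0,0,0.95,-0.41,0,0,0.95,-0.41,0,0,0.95,-0.41,0,0,0.95,-0.41,0,0,0.95,-0.41,0,0,0.95,-0.41,0,0,0.95,-0.41,0,0,0.95,-0.41,0,0,0.95,-0.4,0,0,0,0,0,0,0,0,0],
  "jaw": 0
}}

```text
time: 78.92
eef_pos: [0.4331, 0.2823, 0.3046]
tcp_rot: [0.025, 0.707, -0.025, 0.707]
contact_force: [-0.3, 0.1, 1.0]
opening: 0.0
```

Run:
```python
from h import *
plan([*door(1.58,-.035,-.25),.165],CY-1.58+np.pi/2)
t=ctrl.read_camera('top');s=ctrl.read_camera('scene')
crop(s,'pics/s25.png',310,205,110,100,6);crop(t,'pics/t25.png',190,150,100,110,5.4)
```

```text
t78.92 pos [0.4331 0.2823 0.3046] phi -0.070 q6 0.45 F [-0.3  0.1  1. ] open 0.000
  turn -0.01 then  X 5.584  Y 0.022  Z 0.057 (units)
```

View pics/s25.png

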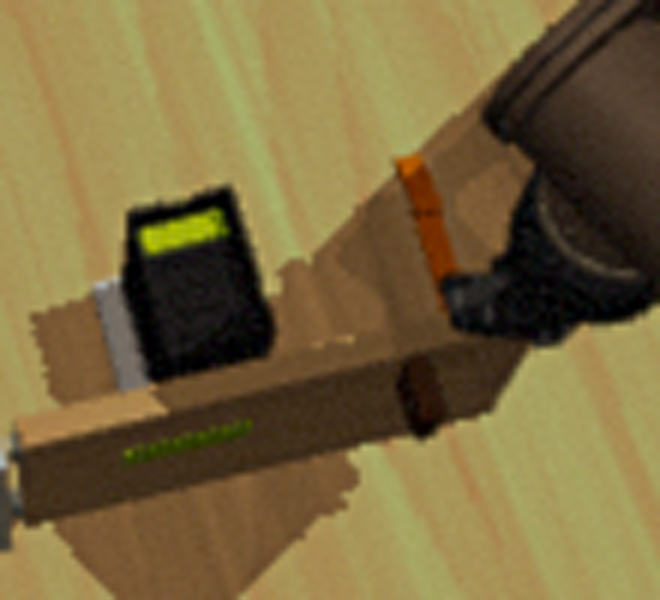

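>>> {"method": "move_arm", "body": {
  "commands": [0.5,0.2,0.05,0,1,0,0,0,1,0,0,0,1,0,0,0,0.8,0,0,0,0.6,0,0,0,0.4,0,0,0,0.25,0,0,0,0,0,0,0,0,0,0,0]
}}

```text
time: 80.28
eef_pos: [0.4353, 0.2872, 0.1665]
tcp_rot: [0.025, 0.706, -0.025, 0.707]
contact_force: [-1.0, 0.4, 0.1]
opening: -0.0
```

Run:
```python
from h import *
plan([*door(1.58,-.019,-.25),.165],CY-1.58+np.pi/2)
def step(th,d,x,y):
    a=CY-th+np.pi/2; v=door(th+d,x,y)-door(th,x,y)
    return np.array([v@[-np.sin(a),np.cos(a)],v@[np.cos(a),np.sin(a)]])/.025
for dg in(-2.5,-5): print(dg,step(.2,np.radians(dg),-.018,-.25))
s=ctrl.read_camera('scene')
crop(s,'pics/s26.png',310,205,110,100,6)
```

```text
t80.28 pos [0.4353 0.2872 0.1665] phi -0.071 q6 0.46 F [-1.   0.4  0.1] open -0.000
  turn -0.03 then  X 0.062  Y -0.822  Z -0.019 (units)
-2.5 [-0.43687915 -0.02188817]
-5 [-0.87429724 -0.02469912]
```

View pics/s26.png

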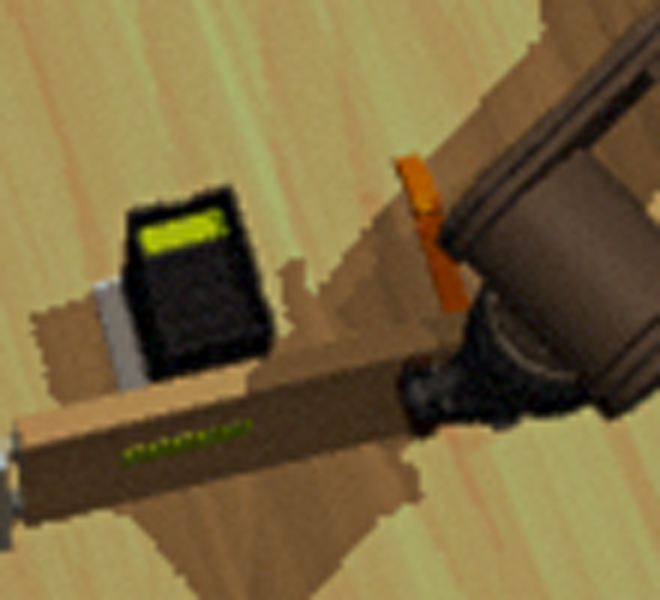

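>>> {"method": "move_arm", "body": {
  "commands": [0,-0.4,0,0,0,-0.35,0,0,0,-0.15,0,-0.1,0,-0.35,-0.02,-0.4,0,-0.53,-0.02,-0.6,0,-0.7,-0.02,-0.8,0,-0.7,-0.02,-0.8,0,-0.7,-0.02,-0.8,0,-0.7,-0.02,-0.8,0,-0.7,-0.02,-0.8,0,-0.7,-0.02,-0.8,0,-0.7,-0.02,-0.8,0,0,0,0]
}}

```text
time: 81.95
eef_pos: [0.4564, 0.1229, 0.1659]
tcp_rot: [-0.179, 0.684, 0.178, 0.684]
contact_force: [0.5, 1.1, 0.1]
opening: 0.003
```

Run:
```python
from h import *
th=1.58-np.radians(5*6.7)
plan([*door(th,-.018,-.25),.165],CY-th+np.pi/2)
t=ctrl.read_camera('top');s=ctrl.read_camera('scene')
cv2.imwrite('pics/scene27.png',s[:,:,::-1]);cv2.imwrite('pics/top27.png',t[:,:,::-1])
```

```text
t81.95 pos [0.4564 0.1229 0.1659] phi 0.511 q6 -0.46 F [0.5 1.1 0.1] open 0.003
  turn -0.06 then  X 0.037  Y 0.025  Z -0.043 (units)
```

View pics/scene27.png

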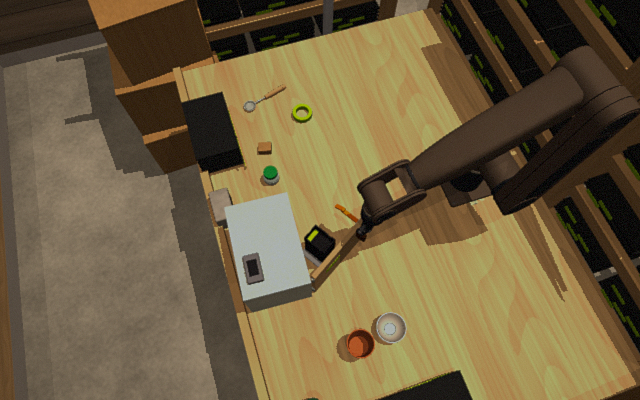

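>>> {"method": "move_arm", "body": {
  "commands": [0,-0.7,-0.02,-0.8,0,-0.7,-0.02,-0.8,0,-0.7,-0.02,-0.8,0,-0.7,-0.02,-0.8,0,-0.7,-0.02,-0.8,0,-0.7,-0.02,-0.8,0,-0.7,-0.02,-0.8,0,-0.7,-0.02,-0.8,0,-0.7,-0.02,-0.8,0,-0.7,-0.02,-0.8,0,0,0,0]
}}

```text
time: 83.42
eef_pos: [0.5795, 0.0044, 0.1657]
tcp_rot: [-0.402, 0.582, 0.402, 0.582]
contact_force: [0.1, -0.1, -0.4]
opening: -0.002
```

Run:
```python
from h import *
th=1.58-np.radians(5*14.7)
plan([*door(th,-.018,-.25),.165],CY-th+np.pi/2)
plan([*door(0,-.019,-.25),.165],CY+np.pi/2)
s=ctrl.read_camera('scene');crop(s,'pics/s28.png',220,170,130,130,4.6)
```

```text
t83.42 pos [0.5795 0.0044 0.1657] phi 1.210 q6 -1.38 F [ 0.1 -0.1 -0.4] open -0.002
  turn -0.04 then  X 0.027  Y 0.058  Z -0.099 (units)
t83.42 pos [0.5795 0.0044 0.1657] phi 1.210 q6 -1.38 F [ 0.1 -0.1 -0.4] open -0.002
  turn -3.45 then  X 0.027  Y -2.772  Z -0.727 (units)
```

View pics/s28.png

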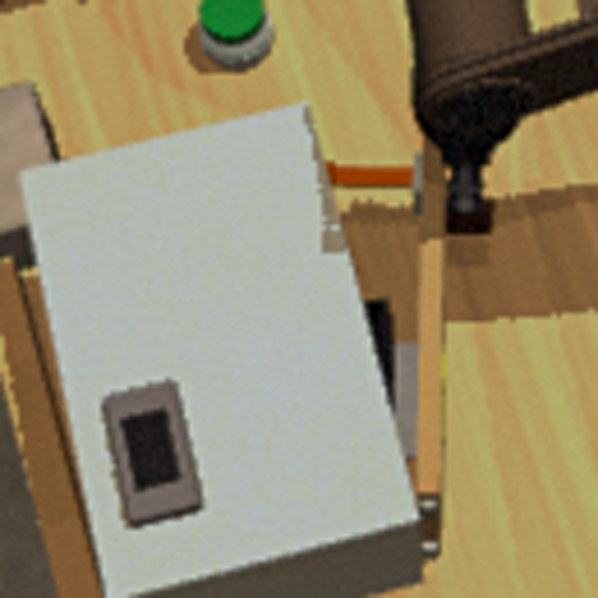

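>>> {"method": "move_arm", "body": {
  "commands": [0,-0.35,-0.05,-0.4,0,-0.35,-0.05,-0.4,0,-0.35,-0.04,-0.4,0,-0.35,-0.03,-0.4,0,0,0,0]
}}

```text
time: 84.1
eef_pos: [0.6115, -0.0105, 0.1661]
tcp_rot: [-0.442, 0.552, 0.442, 0.552]
contact_force: [0.7, -0.4, 0.5]
opening: -0.001
```

>>> {"method": "move_arm", "body": {
  "commands": [0,-0.26,-0.03,-0.3,0,-0.26,-0.03,-0.3,0,-0.26,-0.03,-0.3,0,0,0,0]
}}

```text
time: 84.6
eef_pos: [0.6307, -0.0169, 0.166]
tcp_rot: [-0.464, 0.534, 0.463, 0.534]
contact_force: [0.2, 0.3, -0.4]
opening: 0.006
```

Run:
```python
from h import *
plan([*door(0,-.019,-.25),.165],CY+np.pi/2)
s=ctrl.read_camera('scene');crop(s,'pics/s29.png',220,170,130,130,4.6)
```

```text
t84.60 pos [ 0.6307 -0.0169  0.166 ] phi 1.429 q6 -1.62 F [ 0.2  0.3 -0.4] open 0.006
  turn -0.93 then  X 0.041  Y -0.675  Z -0.001 (units)
```

View pics/s29.png

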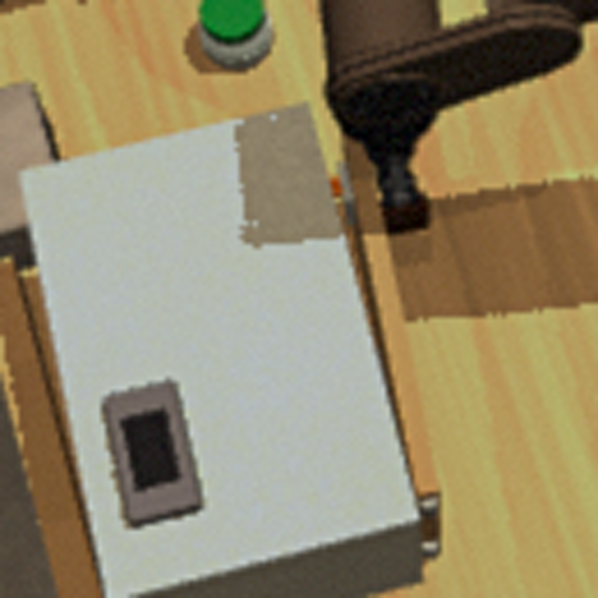

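>>> {"method": "move_arm", "body": {
  "commands": [0,-0.17,0,-0.23,0,-0.17,0,-0.23,0,-0.17,0,-0.23,0,-0.12,0,-0.22,0,0,0,0,0,0,0,0]
}}

```text
time: 85.4
eef_pos: [0.6458, -0.0182, 0.166]
tcp_rot: [-0.485, 0.515, 0.484, 0.516]
contact_force: [0.9, 0.3, -0.8]
opening: -0.0
```

Run:
```python
from h import *
plan([*door(0,-.019,-.25),.165],CY+np.pi/2)
s=ctrl.read_camera('scene');crop(s,'pics/s30.png',220,170,130,130,4.6)
```

```text
t85.40 pos [ 0.6458 -0.0182  0.166 ] phi 1.509 q6 -1.69 F [ 0.9  0.3 -0.8] open -0.000
  turn -0.02 then  X 0.042  Y -0.068  Z 0.014 (units)
```

View pics/s30.png

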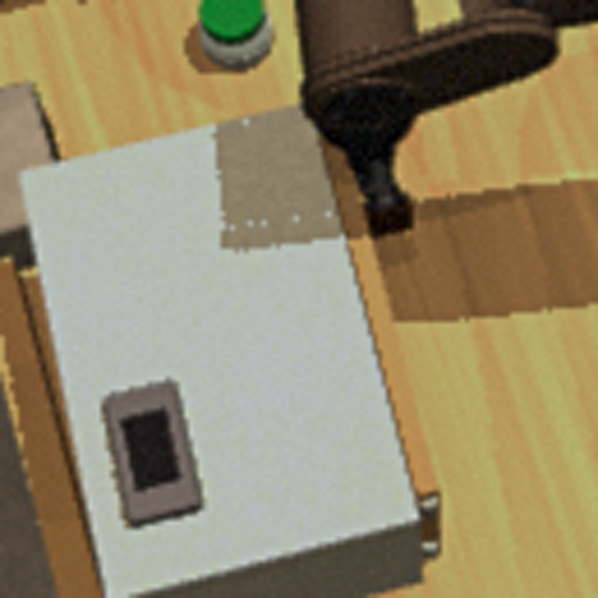

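Nearly shut. Press on in small steps until the stop is felt.

>>> {"method": "move_arm", "body": {
  "commands": [0,-0.06,0,0,0,-0.06,0,0,0,0,0,0]
}}

```text
time: 85.82
eef_pos: [0.6458, -0.0181, 0.1655]
tcp_rot: [-0.482, 0.517, 0.487, 0.513]
contact_force: [-9.6, 0.5, 4.1]
opening: -0.002
```

>>> {"method": "move_arm", "body": {
  "commands": [0,-0.06,0,0,0,-0.06,0,0,0,0,0,0]
}}

```text
time: 86.2
eef_pos: [0.6457, -0.0181, 0.1655]
tcp_rot: [-0.48, 0.519, 0.489, 0.511]
contact_force: [-20.9, 0.4, 9.5]
opening: 0.0
```

>>> {"method": "move_arm", "body": {
  "commands": [0,0.15,0,0,0,0.5,0,0,0,1,0,0,0,1,0,0,-1,0.5,0,0,-1,0,0,0,-1,0,0,0,-1,0,0,0,0,0,1,0,0,0,1,0,0,0,1,0,0,0,1,0,0,0,1,0,0,0,1,0,0,0,1,0,0,0,1,0,0,0,1,0,0,0,0,0]
}}

```text
time: 88.45
eef_pos: [0.5865, 0.2121, 0.2658]
tcp_rot: [-0.485, 0.514, 0.485, 0.515]
contact_force: [0.1, -0.0, 0.2]
opening: 0.001
```

Run:
```python
from h import *
s=ctrl.read_camera('scene');t=ctrl.read_camera('top');crop(s,'pics/s31.png',220,170,130,130,4.6);cv2.imwrite('pics/scene31.png',s[:,:,::-1])
crop(t,'pics/t31.png',205,60,160,120,5)
print(ctrl.get_state()['eef_pos'])
q=lambda th,z,x,y:((w2px('top',[[*door(th,x,y),z]])[0]-[205,60]+.5)*5).round(0)
for th in(0,.02,.05): print(th,q(th,.196,.008,-.28),q(th,.196,.008,0))
```

```text
[0.586592   0.21058517 0.2658131 ]
0 [622. 449.] [ 90. 453.]
0.02 [622. 459.] [ 90. 453.]
0.05 [622. 475.] [ 91. 453.]
```

View pics/s31.png

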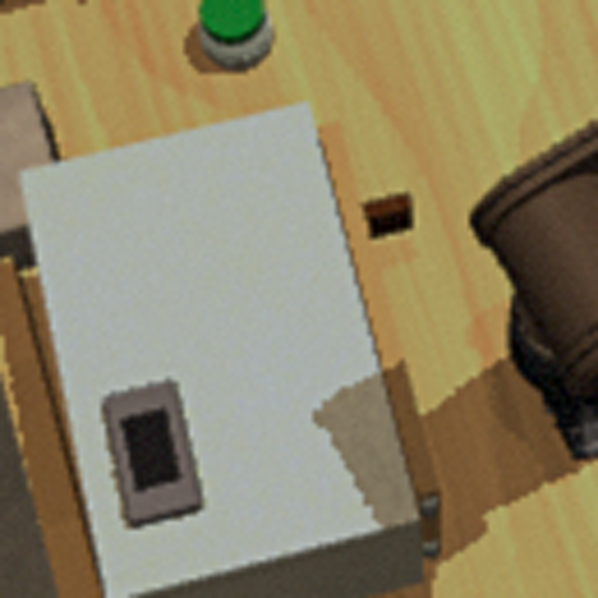

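View pics/t31.png

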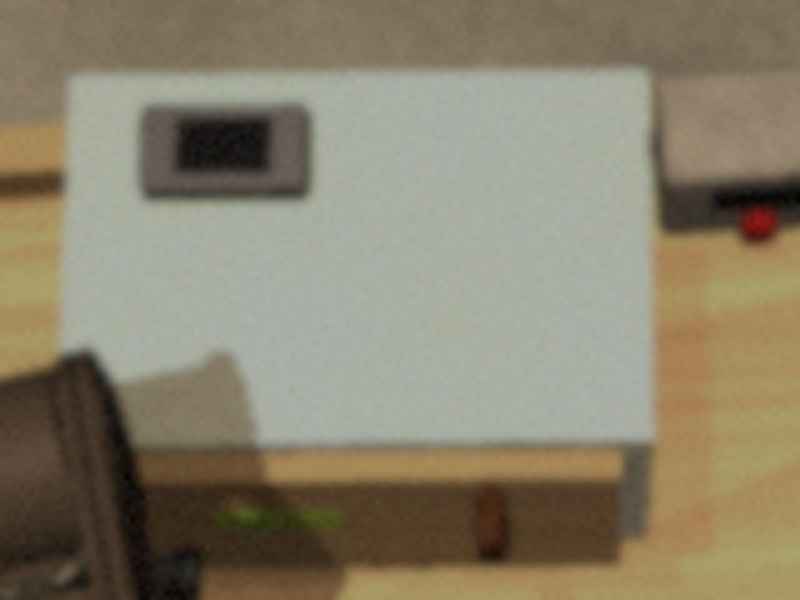

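View pics/scene31.png

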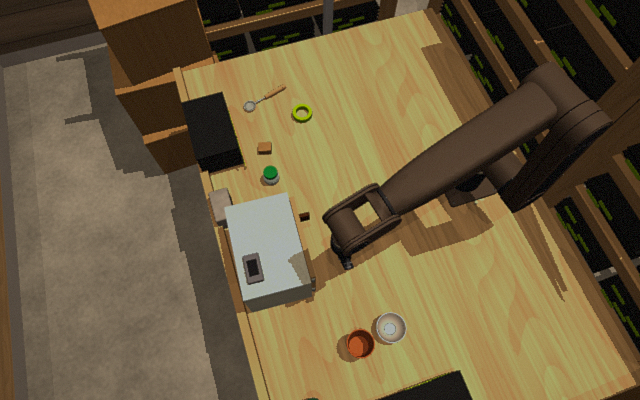

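Run:
```python
from plant import ctrl
print(ctrl.get_state()['time'],ctrl.sign_off())
```

```text
the job is handed in; nothing more can be done
88.55 None
```

All four pans are stacked on the door's foot, the door is shut, and I handed the job in at about 88.6 s of the 210 s allowed.

- **Door:** I pulled it ajar to about 0.18 rad, pressed the orange catch down through the gap to about 7–8 N, and swung the door to about 1.58 rad.
- **Pans:** Each pan came to rest at the seated height for its layer, with no contact at the 6 mm higher level where a misplaced lug would ride. The pictures showed a straight stack with the green ends facing away from the door.
- **Shutting:** I pushed the door until it stopped solid, at 21 N with no more travel. That stop came about 1.7 mm before my model's estimate, which is within measuring error. In the last pictures the door edge is parallel to the roof edge, at an angle of about 0.
- **Not checked:** With the door shut I could not see whether the catch had sprung back up, or look at the stack again. I assume both are right because the door closed fully without any obstruction.

The jar, clay pot, tape roll, label box and bowl look to be where they started. None of the pans I still had to pick up shifted on the bench during the run.

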